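Stow the stray dowel from behind the bird feeder

TASK

A dowel has been left standing behind the wooden bird feeder, under the overhang of its roof. Lift the feeder out of its corner stops and stand it in the middle of the rubber mat, then take that dowel and put it fully down into the hole of its own diameter in the graded dowel rack. Finally set the feeder back, flat between its corner stops; keep it upright and put it down gently each time, and leave the other dowel and everything else on the bench where they are.

Things in the scene. Friction and masses are not known exactly. Their poses are not given: they have to be found in the camera images.
- feeder: Loose wooden bird feeder, about 0.5 kg: base board 130 x 100 mm (x, y), four corner posts, gable roof with dark green felt, and an upright ridge board on top. Origin: centre of the base's underside; x runs along the ridge, z up. The roof is 210 mm long (40 mm beyond the base at either end) and 160 mm wide; its underside is 79 mm up at the eaves (y = +-80) and 135 mm up at the ridge. The two ends are alike. It starts standing on the bench between the corner stops.
- ridge (a point): Centre of the top edge of the feeder's ridge board, 190 mm above the feeder's origin. The board is 18 mm thick (y), 140 mm long (x), and stands about 40 mm clear of the roof's peak: the place to grip it from above, across y.
- dock: Four L-shaped wooden corner stops screwed to the bench, 14 mm high, that enclose a 144 x 114 mm (x, y) place for the feeder's base: 7 mm of play on each side. No floor: the feeder stands on the bench. Origin: centre of that place, at bench height; x runs along the feeder's ridge, away from the robot, z up.
- nook (a point): The spot on the bench just behind the feeder, between the two far corner stops, 93 mm from the dock's origin along its x: the stray dowel stands here, within about 6 mm, under the roof's overhang.
- mat: Thin black rubber mat, fixed, 190 x 160 x 3 mm, where the feeder is set aside. Origin: centre of its underside; x along its long side.
- dowel_thin: Plain wooden dowel standing on end, diameter 18 mm, 90 mm tall, about 20 g, lower edge chamfered. Origin: centre of its lower end; z along it. Either this dowel or the thick one stands behind the feeder; the other stands in the open, beyond the mat, and stays there.
- dowel_thick: Plain wooden dowel standing on end, diameter 30 mm, 90 mm tall, about 45 g, lower edge chamfered. Origin: centre of its lower end; z along it.
- rack: Graded dowel rack: fixed wooden block 60 x 200 x 50 mm (x, y, z) with a row of four round blind holes along y, 46 mm apart, for dowels of 12, 18, 24 and 30 mm, each hole bored 3 mm wider and 35 mm deep (its floor is 15 mm above the bench). Origin: centre of its underside. The smallest hole is at the -y end.
- rack_hole0 (a point): Centre of the mouth of the hole for 12 mm, 50 mm above the bench.
- rack_hole1 (a point): Centre of the mouth of the hole for 18 mm, 50 mm above the bench.
- rack_hole2 (a point): Centre of the mouth of the hole for 24 mm, 50 mm above the bench.
- rack_hole3 (a point): Centre of the mouth of the hole for 30 mm, 50 mm above the bench.
- screwdriver: Bystander: screwdriver lying on the bench between mat and robot. Leave alone.
- offcut: Bystander: wooden offcut 70 x 28 x 22 mm lying beyond the mat, to one side. Leave alone.
- jar: Bystander: closed glass jar, 56 mm across and 75 mm tall. Leave alone.
- tape: Bystander: cardboard ring, 90 mm across and 25 mm high, lying flat at the far right of the bench. Leave alone.
Not all that is in view belongs to the job. Leave any red look-alike of the dowel_thick alone.

How it is judged:
By the outcome, as a careful person would: the job done as asked, in the order asked, and still so for the second after the job is handed in, with the robot touching nothing.
It also fails if it takes over 72 s, if anything falls off the work surface, if the arm or the gripper's body presses on something with over 40 N, if the wrist force passes 120 N, or if a joint passes its speed limit or range.

ROBOT

A 6-joint arm with a two-finger parallel gripper is mounted at the origin on the work surface. World frame = base frame: x ahead of the robot, y to its left, z up, the work surface at z = 0. Lengths are in mm, angles in rad, forces in N, time in s.
With the tool pointing down it reaches from about 350 to 775 mm from the base axis. Payload 7.3 kg.
Tool frame: the origin (TCP) lies midway between the tips of the shut fingers; the grasp point (between the pads) lies 19 mm behind it; x points along the fingers, z is the direction in which the jaws open and shut, and the axes are right-handed (so a half turn about x gives the same grasp; the last joint's range is limited). The gripper opens to 92 mm and grips with 3 to 60 N. Pads are 19 mm wide; open, the fingers measure 130 mm over their backs; the gripper's body (75 mm by 190 mm) begins 47 mm behind the grasp point.
Start: joints at [-1.344, 0.342, 1.524, -0, 1.275, -0.146], TCP at [191.241, -488.95, 226.741] pointing down, gripper open.
Joint ranges: [-2.53, 2.53], [-0.77, 2.02], [0.04, 2.7], [-1, 4.14], [0.28, 2.66], [-3.11, 3.11]. Speed limits (rad/s): [2.57, 2.57, 3.14, 3.14, 3.14, 3.14].

INTERFACE

Orientations are given as [roll, pitch, yaw] about the fixed x, y, z axes, in that order (R = Rz(yaw) Ry(pitch) Rx(roll)).
In Python, from plant import monitor, optics, close_job gives the robot as it stands.
- The arm moves only by the tool send_rows, never from a script. Its argument "commands" is a list that holds one entry, the list of rows, each a list of 5 numbers: the shift along the tool's x, y, z in m, then the turn about the tool's x in degrees, then the finger opening in m, from 0 to 0.0918. A call has 1 to 10 rows; each row shifts and turns the pose as measured when the row begins, along the tool's axes as they then stand; what a row does not reach is not made up. A row lasts 1/12 s, in which the tool goes at most 41.7 mm and 7.16 degrees, less where a joint would pass 70% of its speed; a pose out of reach is approached as far as the arm can. A call with a gripper value outside its range is refused whole. The fingers move at their own pace and stop on an object; the grip force is fixed at half the most. Time passes only in rows, so rows that do not move let the fingers close. It gives the time, the measured TCP pose, the force and the opening at its end, in the units of the state.
- monitor.get_obs(): the state, without advancing time (a new reading comes with each control period).
- optics.capture(name): name is "scene" or "top"; returns a dict with "color" (400x640x3 uint8, blue, green, red), "camera_matrix" (3x3 intrinsics, pixels), "camera_from_world" (4x4, takes a point from world to camera coordinates). Camera axes: x right, y down, z forward; pixel columns grow to the right and rows downward; lengths in mm; the calibration is good to about 2 mm. A picture is of the moment at which its call begins. There is no depth.
- close_job(): hands the job in, once; it reports no verdict.
The state is a dict: "time": time; "joint_positions": joint angles; "dq": joint speeds; "tau": joint torques, N m; "tool_pos": TCP position; "tcp_rot": TCP orientation; "contact_force": force on the tool from outside, world axes, zero at the start; "moment": the same for the moment, N m; "grip_width": finger opening in mm.
Only numpy, scipy, OpenCV 4.12 (cv2) and the standard library are available. Lean on these libraries where they do the work, as an engineer would, in place of code of your own. Each camera call takes 0.05 s, during which the arm holds its last target.

## Working session

There is one attempt and no reset: what is moved stays moved. The work goes in short steps, Python scripts to look and compute and a tool call to move; the robot and the scene stay as the last step left them, time stands still between calls to the robot, and variables do not carry over. Pictures are saved under pics/ and viewed, and the job is handed in when it is done.

Besides the shell and the picture viewer there is one more tool, called after "Request:" by a JSON object that holds its "api" and its "payload". send_rows: Moves the arm, as the interface text tells. Its arguments: {"type":"object","properties":{"commands":{"type":"array","items":{"type":"array","items":{"type":"array","items":{"type":"number"}}}}},"required":["commands"]}

```bash
ls; mkdir -p pics
python3 - <<'E'
from plant import monitor, optics
import cv2, json
o=monitor.get_obs(); print(o)
for n in ("scene","top"):
    c=optics.capture(n); cv2.imwrite(f"pics/{n}0.png",c["color"]); print(n,c["camera_matrix"],c["camera_from_world"])
E
```

```text
pics
{'time': 0.0, 'joint_positions': array([-1.34397699e+00,  3.42718162e-01,  1.52500018e+00,  6.72010615e-07,
        1.27540832e+00, -1.46013269e-01]), 'dq': array([ 1.79905374e-04, -2.90259150e-04,  8.10566045e-04, -3.78911453e-04,
       -6.78835259e-05, -9.95149817e-04]), 'tau': array([-1.11835107e-03, -4.31246030e+01, -2.44220334e+01,  7.16972980e-02,
        5.58450376e-02, -1.29476666e-04]), 'tool_pos': array([ 191.15672082, -488.5298711 ,  226.05321045]), 'tcp_rot': array([2.99516048, 1.56926231, 1.79719657]), 'contact_force': array([-0.39119638, -0.17530792, -0.07190776]), 'moment': array([0.01102606, 0.01492065, 0.02664299]), 'grip_width': 91.84510046522554}
scene [[463.71459393   0.         308.54726296]
 [  0.         463.71459393 199.57380989]
 [  0.           0.           1.        ]] [[-8.89281975e-01  4.57299067e-01  7.42504235e-03  5.36493773e+02]
 [ 2.61752827e-01  5.22193748e-01 -8.11664430e-01 -2.26093833e+01]
 [-3.75050697e-01 -7.19855022e-01 -5.84076812e-01  1.52903530e+03]
 [ 0.00000000e+00  0.00000000e+00  0.00000000e+00  1.00000000e+00]]
top [[469.41042274   0.         317.41722635]
 [  0.         469.41042274 192.53294842]
 [  0.           0.           1.        ]] [[-2.17432877e-02 -9.99466984e-01 -2.43511119e-02  2.90547210e+01]
 [-9.86427282e-01  2.54119636e-02 -1.62220374e-01  6.01109773e+02]
 [ 1.62752718e-01  2.04933969e-02 -9.86454040e-01  1.33655371e+03]
 [ 0.00000000e+00  0.00000000e+00  0.00000000e+00  1.00000000e+00]]
```

View pics/scene0.png

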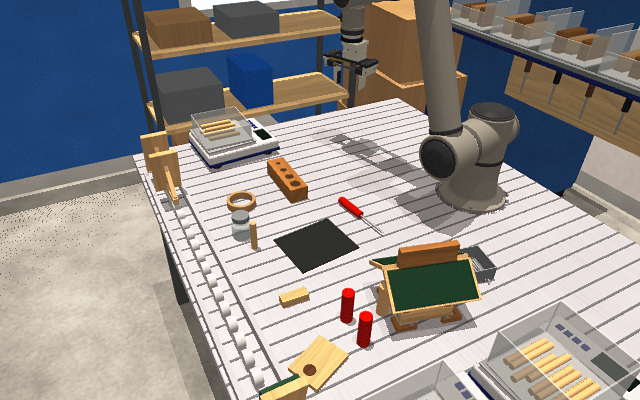

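View pics/top0.png

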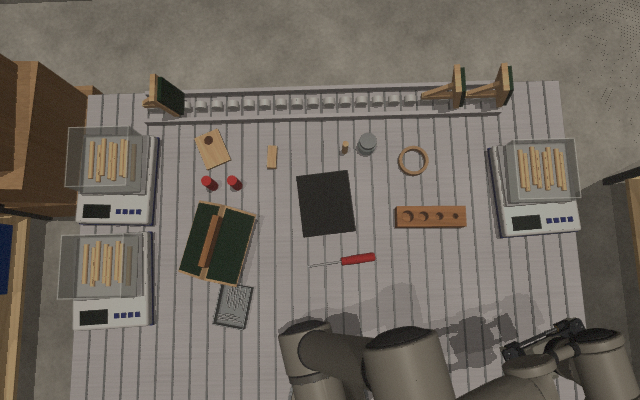

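```bash
cat > h.py <<'E'
import numpy as np, cv2
from plant import monitor, optics
def cap(n): return optics.capture(n)
def ray(c,u,v,z):
    K=c["camera_matrix"];T=c["camera_from_world"];R=T[:3,:3];t=T[:3,3]
    o=-R.T@t; d=R.T@np.linalg.inv(K)@np.array([u,v,1.]); return o+d*(z-o[2])/d[2]
def proj(c,p):
    K=c["camera_matrix"];T=c["camera_from_world"]; q=K@(T[:3,:3]@np.array(p,float)+T[:3,3]); return q[:2]/q[2]
def crop(img,u0,v0,u1,v1,s,name):
    k=cv2.resize(img[v0:v1,u0:u1],None,fx=s,fy=s,interpolation=cv2.INTER_CUBIC)
    for u in range((u0//10+1)*10,u1,10):
        cv2.line(k,((u-u0)*s,0),((u-u0)*s,4 if u%50 else 12),(0,255,255),1)
        if u%20==0: cv2.putText(k,str(u),((u-u0)*s-8,22),0,.35,(0,255,255),1)
    for v in range((v0//10+1)*10,v1,10):
        cv2.line(k,(0,(v-v0)*s),(4,(v-v0)*s),(0,255,255),1)
        if v%20==0: cv2.putText(k,str(v),(6,(v-v0)*s+4),0,.35,(0,255,255),1)
    cv2.imwrite("pics/"+name+".png",k)
E
python3 - <<'E'
import cv2
from h import *
s=cv2.imread("pics/scene0.png");t=cv2.imread("pics/top0.png")
crop(s,330,225,500,345,4,"s_feed0"); crop(t,170,190,270,335,4,"t_feed0"); crop(t,285,120,475,250,4,"t_mat0")
E
```

```text
(no output)
```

View pics/s_feed0.png

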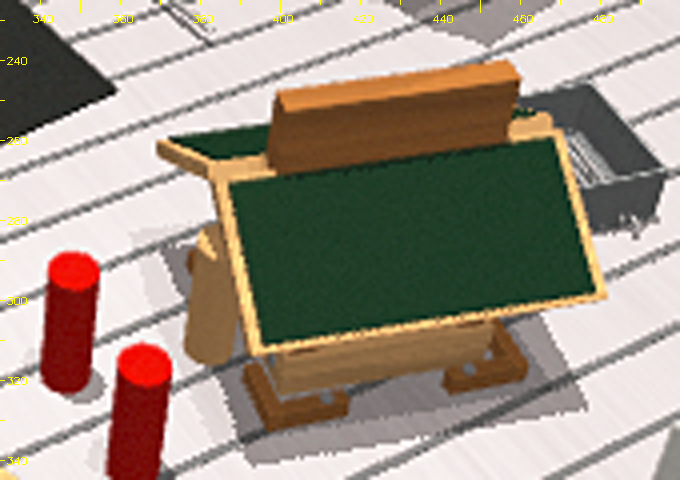

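View pics/t_feed0.png

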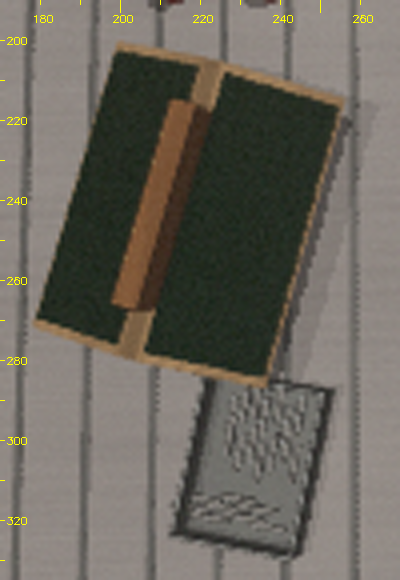

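View pics/t_mat0.png

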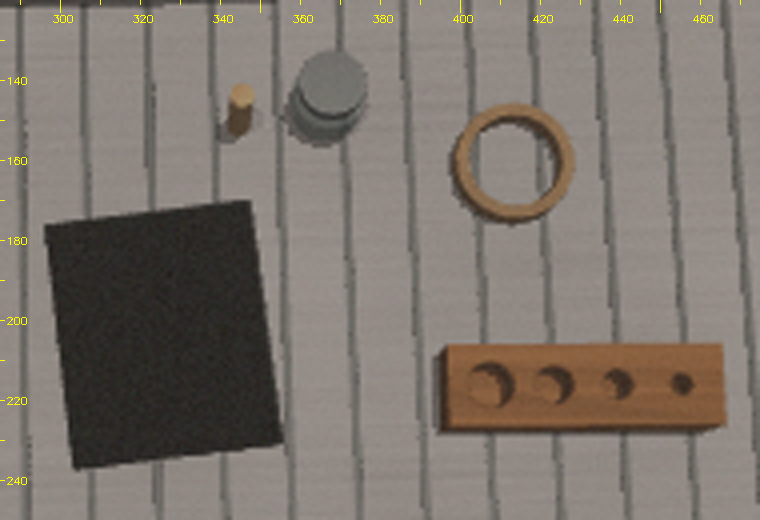

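Run:
```python
from h import *
t=cap("top");s=cap("scene")
print("ridge top");
P=[ray(t,u,v,190) for u,v in [(212,215),(218,215.5),(203.2,267),(197.8,266)]]
for p in P: print(p.round(1))
c=np.mean(P,0); d=(P[0]+P[1]-P[2]-P[3])/2; print("c",c.round(1),np.linalg.norm(d),np.degrees(np.arctan2(d[1],d[0])))
P=[ray(s,u,v,190) for u,v in [(398.5,248.7),(400.5,252.5),(460,244.5),(459,240.5)]]
c=np.mean(P,0); d=(P[0]+P[1]-P[2]-P[3])/2; print("scene c",c.round(1),np.linalg.norm(d),np.degrees(np.arctan2(d[1],d[0])))
M=[ray(t,285+a/4,120+b/4,3) for a,b in [(45,225),(250,200),(283,443),(76,468)]]
for p in M: print("mat",p.round(1))
c=np.mean(M,0);d=(M[0]+M[1]-M[2]-M[3])/2;print(c,np.linalg.norm(d),np.degrees(np.arctan2(d[1],d[0])))
M=[ray(t,285+a/4,120+b/4,50) for a,b in [(447,346),(722,344),(725,425),(447,428)]]
for p in M: print("rack",p.round(1))
print(np.mean(M,0))
for a,b in [(492,385),(555,384),(619,384),(682,384)]: print("hole",ray(t,285+a/4,120+b/4,50).round(1))
for p,n in [((345.3,143.3),"thin top")]: print(n,ray(t,*p,90).round(1))
for p in [(235,305),(225.5,285),(253,288),(245,329),(214,323)]: print("tray",ray(t,*p,40).round(1))
for p in [(209,183),(234,183)]: print("red?",ray(t,*p,90).round(1))
cv2.imwrite("pics/x.png",s["color"])
crop(s["color"],225,140,345,240,6,"s_rack0")
```

```text
ridge top
[525.5 291.8 190. ]
[523.7 275.8 190. ]
[390.1 312.7 190. ]
[393.  326.9 190. ]
c [458.1 301.8 190. ] 137.80276433851265 -15.151053773183435
scene c [460.9 306.2 190. ] 141.50495692534034 -15.78734618381678
mat [661.7  79.7   3. ]
mat [677.1 -78.2   3. ]
mat [489.9 -97.    3. ]
mat [474.8  59.1   3. ]
[575.86037168  -9.10651391   3.        ] 188.05034474524683 6.0164329718113825
rack [ 554.2 -216.4   50. ]
rack [ 550.6 -416.    50. ]
rack [ 491.6 -413.9   50. ]
rack [ 494.2 -213.4   50. ]
[ 522.63782835 -314.92300519   50.        ]
hole [ 524.7 -247.6   50. ]
hole [ 524.3 -293.3   50. ]
hole [ 523.2 -339.6   50. ]
hole [ 522.1 -385.    50. ]
thin top [738.1 -70.4  90. ]
tray [282.  258.8  40. ]
tray [339.  286.8  40. ]
tray [328.8 207.   40. ]
tray [214.8 229.8  40. ]
tray [233.  318.7  40. ]
red? [630.9 326.8  90. ]
red? [629.  254.2  90. ]
```

View pics/s_rack0.png

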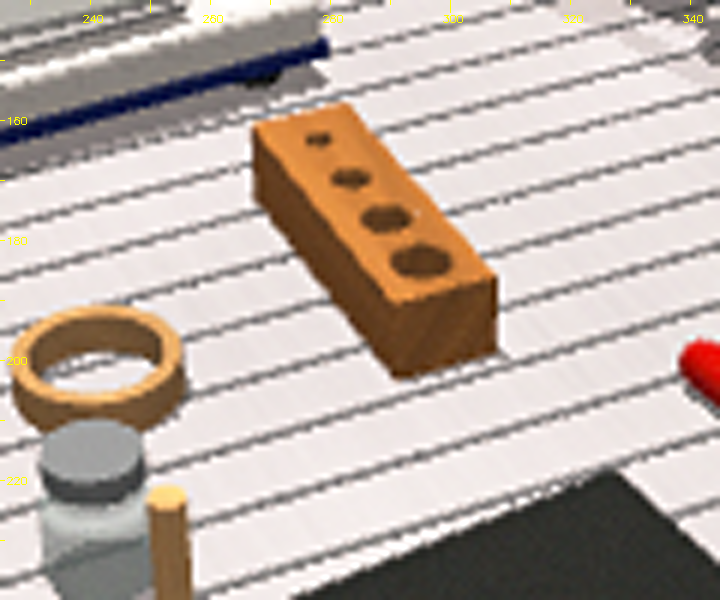

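```bash
cat >> h.py <<'E'
def tri(obs):
    A=[];b=[]
    for c,u,v in obs:
        M=c["camera_matrix"]@c["camera_from_world"][:3]
        for r,k in ((0,u),(1,v)):
            row=M[r]-k*M[2]; n=np.linalg.norm(row[:3]); A.append(row[:3]/n); b.append(-row[3]/n)
    x,res,_,_=np.linalg.lstsq(np.array(A),np.array(b),rcond=None); return x
from scipy.spatial.transform import Rotation as Ro
def state():
    o=monitor.get_obs(); R=Ro.from_euler("xyz",o["tcp_rot"]).as_matrix()
    print("t %.2f tcp %s z_tool yaw %.2f tilt %.2f,%.2f q %s F %s w %.1f"%(o["time"],o["tool_pos"].round(1),np.degrees(np.arctan2(R[1,2],R[0,2])),*np.degrees(R[:2,0]),o["joint_positions"].round(2),o["contact_force"].round(1),o["grip_width"])); return o,R
def go(p,yaw):
    "tool-frame shift first (current axes), after-turn axes too"
    o,R=state(); d=np.array(p)-o["tool_pos"]; print("shift in tool mm",(R.T@d).round(1))
    y=np.degrees(np.arctan2(R[1,2],R[0,2])); a=[(yaw-y+180)%360-180]; a.append(a[0]-np.sign(a[0])*180)
    for k in a:
        for s in (1,-1):
            Rn=R@Ro.from_euler("x",s*k,degrees=True).as_matrix()
            yn=np.degrees(np.arctan2(Rn[1,2],Rn[0,2]))
            if abs((yn-yaw+90)%180-90)<2: print(" turn %.1f -> z yaw %.1f, shift after turn %s"%(s*k,yn,(Rn.T@d).round(1)))
E
python3 - <<'E'
from h import *
t=cap("top");s=cap("scene")
print("ridge end far",tri([(t,215,215.3),(s,399.5,250.6)]),"near",tri([(t,200.5,266.5),(s,459.5,242.5)]))
print("hole3",tri([(t,408,216.3),(s,295.3,183.3)]))
print("hole0",tri([(t,455.5,216),(s,278,163.2)]))
go([459,304,260],74.6)
E
```

```text
ridge end far [525.48158468 284.20592631 186.2926453 ] near [390.60932016 321.80823553 186.34178624]
hole3 [ 524.50373618 -247.92645042   46.09488966]
hole0 [ 522.51809195 -386.27241825   45.30681051]
t 0.30 tcp [ 191.2 -488.8  226.5] z_tool yaw -68.64 tilt -0.01,0.03 q [-1.34  0.34  1.52 -0.    1.28 -0.15] F [ 0.3  0.6 -0.2] w 92.0
shift in tool mm [ -33.2  538.2 -640.8]
 turn -143.2 -> z yaw 74.6, shift after turn [-33.2 -47.6 835.5]
 turn 36.8 -> z yaw -105.4, shift after turn [ -33.2   47.6 -835.5]
```

Request:
{"api": "send_rows", "payload": {"commands": [[[0,0.04,0,-4.4,0.09],[0,0.04,0,-4.4,0.09],[0,0.04,0,-4.4,0.09],[0,0.04,0,-4.4,0.09],[0,0.04,0,-4.4,0.09],[0,0.04,0,-4.4,0.09],[0,0.04,0,-4.4,0.09],[0,0.04,0,-4.4,0.09],[0,0.04,0,-4.4,0.09],[0,0.04,0,-4.4,0.09]]]}}

```text
time: 1.13
tool_pos: [489.9, -227.7, 224.1]
tcp_rot: [-1.482, 1.568, -1.894]
contact_force: [0.6, -0.3, 0.9]
grip_width: 89.7
```

```bash
python3 -c "
from h import *
go([459,304,260],74.6)"
```

```text
t 1.13 tcp [ 489.9 -227.7  224.1] z_tool yaw -23.60 tilt -0.05,-0.16 q [-0.58  0.37  1.49 -0.    1.28 -0.16] F [ 0.6 -0.3  0.9] w 89.7
shift in tool mm [ -37.4  474.8 -241.2]
 turn -98.2 -> z yaw 74.6, shift after turn [-37.4 171.  504.3]
 turn 81.8 -> z yaw -105.4, shift after turn [ -37.4 -171.  -504.3]
```

Request:
{"api": "send_rows", "payload": {"commands": [[[-0.003,0.04,0.001,-7,0.09],[-0.003,0.04,0.003,-7,0.09],[-0.003,0.04,0.005,-7,0.09],[-0.003,0.039,0.007,-7,0.09],[-0.003,0.039,0.009,-7,0.09],[-0.003,0.039,0.011,-7,0.09],[-0.003,0.038,0.013,-7,0.09],[-0.003,0.037,0.015,-7,0.09],[-0.003,0.037,0.017,-7,0.09],[-0.003,0.036,0.018,-7,0.09]]]}}

```text
time: 1.97
tool_pos: [531.7, 176.5, 251.4]
tcp_rot: [-2.819, 1.569, -1.978]
contact_force: [1.1, 0.8, 0.5]
grip_width: 90.0
```

```bash
python3 -c "
from h import *
go([459,304,260],74.6)"
```

```text
t 1.97 tcp [531.7 176.5 251.4] z_tool yaw 48.15 tilt -0.05,-0.12 q [ 0.18  0.39  1.38 -0.    1.37 -0.66] F [1.1 0.8 0.5] w 90.0
shift in tool mm [ -8.8 139.2  46.4]
 turn -26.5 -> z yaw 74.6, shift after turn [ -8.8 103.9 103.6]
 turn 153.5 -> z yaw -105.4, shift after turn [  -8.8 -103.9 -103.6]
```

Request:
{"api": "send_rows", "payload": {"commands": [[[-0.002,0.028,0.009,-5.3,0.09],[-0.002,0.027,0.012,-5.3,0.09],[-0.002,0.026,0.014,-5.3,0.09],[-0.002,0.024,0.017,-5.3,0.09],[-0.001,0.022,0.018,-5.3,0.09],[0,0,0,0,0.09],[0,0,0,0,0.09]]]}}

```text
time: 2.55
tool_pos: [449.6, 317.0, 260.4]
tcp_rot: [1.463, 1.569, 2.806]
contact_force: [0.1, 0.1, -0.8]
grip_width: 90.1
```

```bash
python3 -c "
from h import *
go([459,304,260],74.6)
s=cap('scene');t=cap('top')
crop(s['color'],330,185,500,345,4,'s1'); crop(t['color'],150,150,330,300,4,'t1')"
```

```text
t 2.55 tcp [449.6 317.  260.4] z_tool yaw 76.99 tilt -0.10,0.03 q [ 0.47  0.37  1.39  0.    1.38 -0.87] F [ 0.1  0.1 -0.8] w 90.1
shift in tool mm [  0.4 -12.1 -10.6]
 turn 2.4 -> z yaw 74.6, shift after turn [  0.4 -12.6 -10.1]
 turn -177.6 -> z yaw -105.4, shift after turn [ 0.4 12.6 10.1]
```

View pics/s1.png

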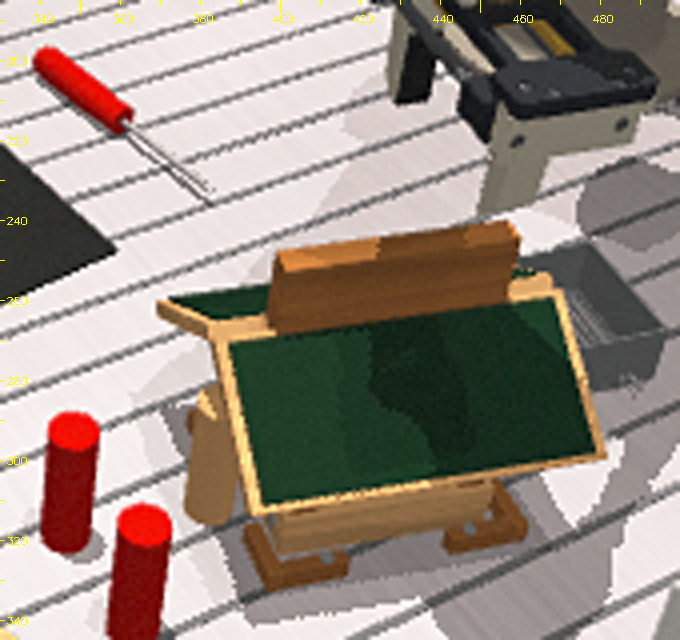

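View pics/t1.png

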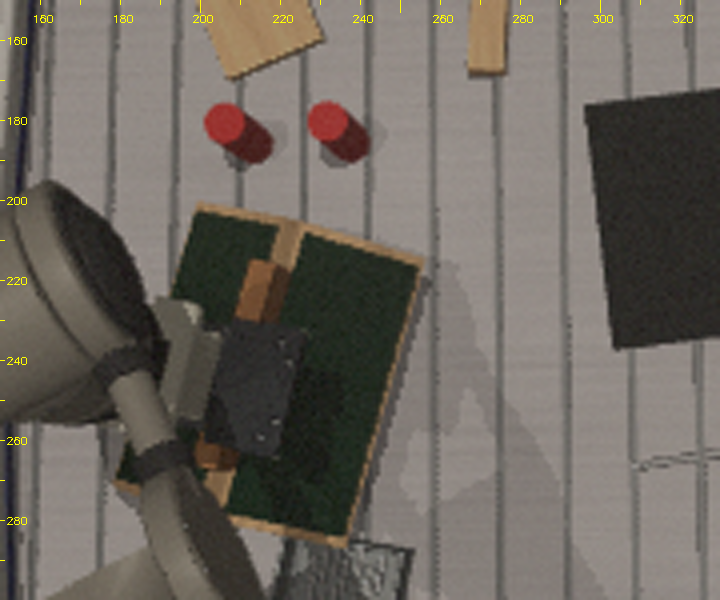

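Request:
{"api": "send_rows", "payload": {"commands": [[[0,-0.012,-0.011,2.4,0.09],[0.03,0,0,0,0.09],[0.03,0,0,0,0.09],[0.02,0,0,0,0.09],[0,0,0,0,0.09]]]}}

```text
time: 3.07
tool_pos: [464.6, 297.2, 179.3]
tcp_rot: [-0.877, 1.567, 0.407]
contact_force: [-0.3, 0.1, -0.8]
grip_width: 90.0
```

```bash
python3 -c "
from h import *
go([458.5,303.5,158],74.6)
s=cap('scene');t=cap('top')
crop(s['color'],330,185,500,345,4,'s2')"
```

```text
t 3.07 tcp [464.6 297.2 179.3] z_tool yaw 73.61 tilt 0.23,0.10 q [ 0.43  0.43  1.53 -0.    1.18 -0.85] F [-0.3  0.1 -0.8] w 90.0
shift in tool mm [21.3  7.7  4.2]
 turn 1.0 -> z yaw 72.6, shift after turn [21.3  7.8  4.1]
 turn -1.0 -> z yaw 74.6, shift after turn [21.3  7.7  4.4]
 turn -179.0 -> z yaw -107.4, shift after turn [21.3 -7.8 -4.1]
 turn 179.0 -> z yaw -105.4, shift after turn [21.3 -7.7 -4.4]
```

View pics/s2.png

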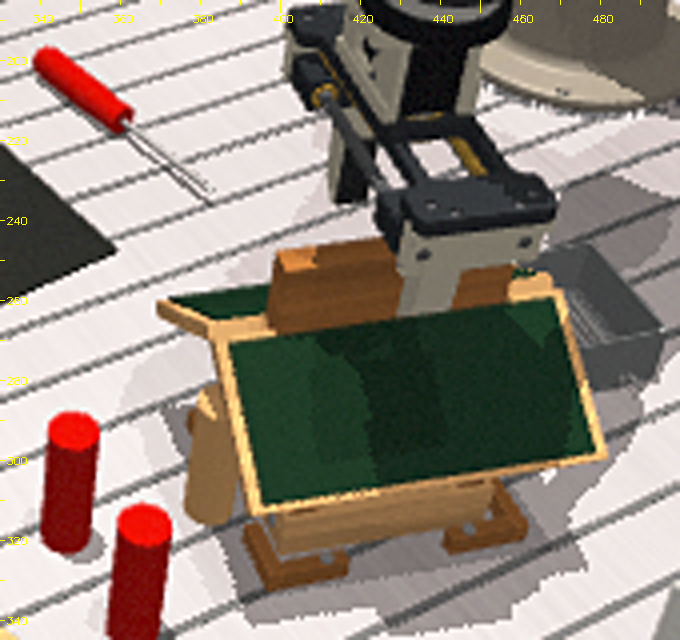

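Request:
{"api": "send_rows", "payload": {"commands": [[[0.01,0.005,0.003,-0.6,0.09],[0.007,0.002,0.001,0,0.09],[0.002,0,0,0,0.09],[0,0,0,0,0.09]]]}}

```text
time: 3.5
tool_pos: [463.3, 305.0, 167.0]
tcp_rot: [-0.859, 1.553, 0.435]
contact_force: [-0.0, -0.1, 0.1]
grip_width: 89.9
```

```bash
python3 -c "
from h import *
go([458.5,303.5,158],74.6)"
```

```text
t 3.50 tcp [463.3 305.  167. ] z_tool yaw 74.17 tilt 0.95,0.44 q [ 0.44  0.44  1.55 -0.    1.14 -0.85] F [-0.  -0.1  0.1] w 89.9
shift in tool mm [ 8.9  4.4 -2.9]
 turn 0.4 -> z yaw 73.7, shift after turn [ 8.9  4.3 -2.9]
 turn -0.4 -> z yaw 74.6, shift after turn [ 8.9  4.4 -2.8]
 turn -179.6 -> z yaw -106.3, shift after turn [ 8.9 -4.3  2.9]
 turn 179.6 -> z yaw -105.4, shift after turn [ 8.9 -4.4  2.8]
```

Request:
{"api": "send_rows", "payload": {"commands": [[[0.009,0.004,-0.003,-0.3,0.09],[0,0,0,0,0.09]]]}}

```text
time: 3.67
tool_pos: [459.1, 303.9, 158.7]
tcp_rot: [-0.867, 1.55, 0.434]
contact_force: [0.3, 0.3, -0.5]
grip_width: 89.9
```

```bash
python3 -c "
from h import *
go([458.5,303.5,158],74.6)"
```

```text
t 3.67 tcp [459.1 303.9 158.7] z_tool yaw 74.52 tilt 1.06,0.49 q [ 0.45  0.44  1.57 -0.    1.11 -0.85] F [ 0.3  0.3 -0.5] w 89.9
shift in tool mm [ 0.7  0.5 -0.5]
 turn 0.1 -> z yaw 74.4, shift after turn [ 0.7  0.5 -0.5]
 turn -0.1 -> z yaw 74.6, shift after turn [ 0.7  0.5 -0.5]
 turn -179.9 -> z yaw -105.6, shift after turn [ 0.7 -0.5  0.5]
 turn 179.9 -> z yaw -105.4, shift after turn [ 0.7 -0.5  0.5]
```

Close.

Request:
{"api": "send_rows", "payload": {"commands": [[[0,0,0,0,0.01],[0,0,0,0,0.01],[0,0,0,0,0.01],[0,0,0,0,0.01],[0,0,0,0,0.01],[0,0,0,0,0.01]]]}}

```text
time: 4.17
tool_pos: [460.8, 304.9, 161.7]
tcp_rot: [-0.869, 1.545, 0.432]
contact_force: [0.1, -0.3, -0.5]
grip_width: 54.8
```

```bash
python3 -c "
from h import *
go([458.5,303.5,158],74.6)"
```

```text
t 4.17 tcp [460.8 304.9 161.7] z_tool yaw 74.52 tilt 1.32,0.61 q [ 0.45  0.44  1.57 -0.    1.11 -0.85] F [ 0.1 -0.3 -0.5] w 54.8
shift in tool mm [ 3.6  1.9 -2.1]
 turn 0.1 -> z yaw 74.4, shift after turn [ 3.6  1.9 -2.1]
 turn -0.1 -> z yaw 74.6, shift after turn [ 3.6  1.9 -2.1]
 turn -179.9 -> z yaw -105.6, shift after turn [ 3.6 -1.9  2.1]
 turn 179.9 -> z yaw -105.4, shift after turn [ 3.6 -1.9  2.1]
```

Request:
{"api": "send_rows", "payload": {"commands": [[[0.002,0.001,-0.001,0,0.01],[0.001,0,0,0,0.01],[0.001,0,0,0,0.01],[0.0005,0,0,0,0.01],[0.0005,0,0,0,0.01],[0.0005,0,0,0,0.01],[0.0005,0,0,0,0.01],[0.0005,0,0,0,0.01]]]}}

```text
time: 4.83
tool_pos: [459.7, 304.0, 155.8]
tcp_rot: [-0.9, 1.545, 0.401]
contact_force: [-1.1, -1.1, 4.9]
grip_width: 17.9
```

```bash
python3 -c "
from h import *
o,_=state(); print(o['joint_positions'],o['dq'])
o,_=state()
"
```

```text
t 4.83 tcp [459.7 304.  155.8] z_tool yaw 74.54 tilt 1.35,0.57 q [ 0.45  0.44  1.58 -0.    1.1  -0.85] F [-1.1 -1.1  4.9] w 17.9
[ 4.45903161e-01  4.40952445e-01  1.57945271e+00 -1.28316073e-03
  1.09563388e+00 -8.54419484e-01] [-3.37588876e-04  1.53046026e-05  1.77853300e-03 -3.11930827e-03
 -1.59926251e-03 -1.02814209e-03]
t 4.83 tcp [459.7 304.  155.8] z_tool yaw 74.54 tilt 1.35,0.57 q [ 0.45  0.44  1.58 -0.    1.1  -0.85] F [-1.1 -1.1  4.9] w 17.9
```

Request:
{"api": "send_rows", "payload": {"commands": [[[-0.01,0,0,0,0.01],[-0.01,0,0,0,0.01],[-0.02,0,0,0,0.01],[-0.03,0,0,0,0.01],[-0.03,0,0,0,0.01],[-0.015,0,0,0,0.01],[-0.01,0,0,0,0.01],[0,0,0,0,0.01]]]}}

```text
time: 5.5
tool_pos: [453.1, 301.5, 284.3]
tcp_rot: [-0.842, 1.56, 0.459]
contact_force: [-0.2, 0.5, -6.6]
grip_width: 17.9
```

```bash
python3 -c "
from h import *
go([576,-9,285],96)
s=cap('scene');t=cap('top')
cv2.imwrite('pics/s3.png',s['color']);cv2.imwrite('pics/t3.png',t['color'])
crop(s['color'],330,165,500,345,4,'s3c');crop(t['color'],130,150,290,300,5,'t3c')"
```

```text
t 5.50 tcp [453.1 301.5 284.3] z_tool yaw 74.52 tilt 0.55,0.27 q [ 0.45  0.33  1.38  0.    1.42 -0.85] F [-0.2  0.5 -6.6] w 17.9
shift in tool mm [  -1.  -201.3 -266.4]
 turn -21.5 -> z yaw 96.0, shift after turn [  -1.   -89.8 -321.6]
 turn 158.5 -> z yaw -84.0, shift after turn [ -1.   89.8 321.6]
```

View pics/s3c.png

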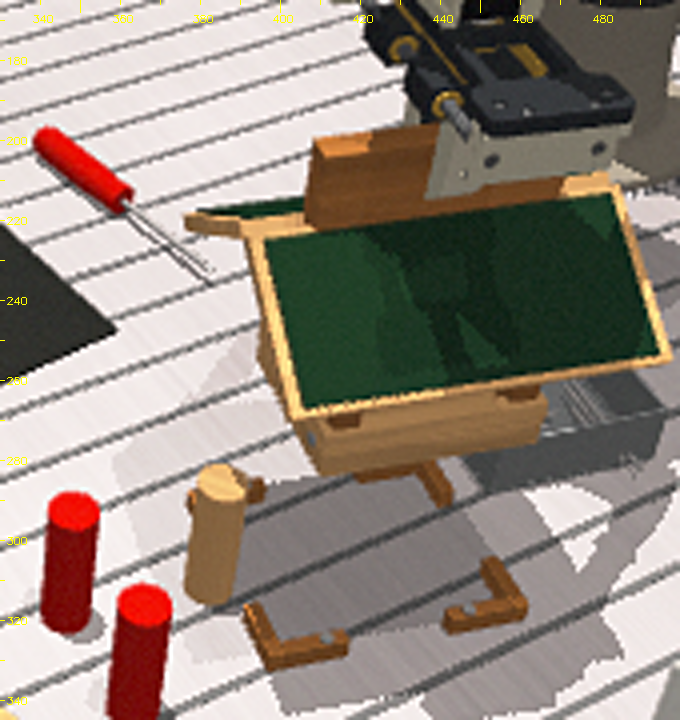

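View pics/t3c.png

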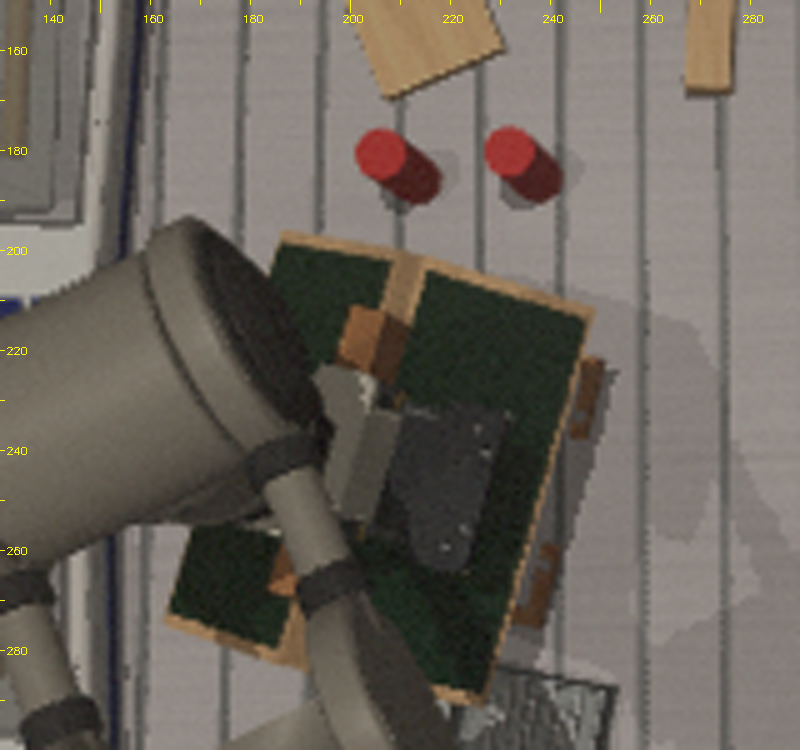

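Request:
{"api": "send_rows", "payload": {"commands": [[[0,-0.009,-0.012,-1,0.01],[0,-0.017,-0.025,-2,0.01],[0,-0.016,-0.025,-2,0.01],[0,-0.015,-0.026,-2,0.01],[0,-0.014,-0.027,-2,0.01],[0,-0.013,-0.027,-2,0.01],[0,-0.012,-0.027,-2,0.01],[0,-0.011,-0.028,-2,0.01],[0,-0.01,-0.028,-2,0.01],[0,-0.006,-0.018,-1,0.01]]]}}

```text
time: 6.43
tool_pos: [540.3, 36.6, 263.7]
tcp_rot: [1.444, 1.546, 3.083]
contact_force: [-0.0, -0.2, -6.3]
grip_width: 17.6
```

```bash
python3 -c "
from h import *
go([576,-9,285],96)"
```

```text
t 6.43 tcp [540.3  36.6 263.7] z_tool yaw 93.93 tilt -1.45,0.08 q [-0.07  0.36  1.39 -0.    1.41 -1.71] F [-0.  -0.2 -6.3] w 17.6
shift in tool mm [-22.2 -32.  -47.9]
 turn -2.1 -> z yaw 96.0, shift after turn [-22.2 -30.2 -49. ]
 turn 177.9 -> z yaw -84.0, shift after turn [-22.2  30.2  49. ]
```

Request:
{"api": "send_rows", "payload": {"commands": [[[0,-0.014,-0.022,-1,0.01],[0,-0.01,-0.016,-0.5,0.01],[0,-0.003,-0.005,0,0.01],[0,0,0,0,0.01],[0,0,0,0,0.01]]]}}

```text
time: 6.85
tool_pos: [569.0, -11.0, 253.8]
tcp_rot: [1.406, 1.53, 3.066]
contact_force: [0.6, 0.8, -6.1]
grip_width: 17.7
```

```bash
python3 -c "
from h import *
go([576,-9,160],96)"
```

```text
t 6.85 tcp [569.  -11.  253.8] z_tool yaw 95.14 tilt -2.35,0.18 q [-0.15  0.43  1.31 -0.    1.44 -1.81] F [ 0.6  0.8 -6.1] w 17.7
shift in tool mm [ 93.4 -10.9   0.7]
 turn 0.9 -> z yaw 94.3, shift after turn [ 93.4 -10.9   0.9]
 turn -0.9 -> z yaw 96.0, shift after turn [ 93.4 -10.9   0.6]
 turn -179.1 -> z yaw -85.7, shift after turn [93.4 10.9 -0.9]
 turn 179.1 -> z yaw -84.0, shift after turn [93.4 10.9 -0.6]
```

Request:
{"api": "send_rows", "payload": {"commands": [[[0.012,-0.003,0,-0.3,0.01],[0.018,-0.003,0,-0.3,0.01],[0.02,-0.002,0,0,0.01],[0.012,-0.001,0,0,0.01],[0.002,0,0,0,0.01]]]}}

```text
time: 7.27
tool_pos: [572.4, -3.9, 186.5]
tcp_rot: [1.34, 1.527, 3.016]
contact_force: [-0.3, 0.5, -5.6]
grip_width: 17.9
```

```bash
python3 -c "
from h import *
go([576,-9,160],96)
s=cap('scene');t=cap('top')
cv2.imwrite('pics/s4.png',s['color']);cv2.imwrite('pics/t4.png',t['color'])
crop(s['color'],230,120,400,290,4,'s4c');crop(t['color'],250,150,410,290,5,'t4c')"
```

```text
t 7.27 tcp [572.4  -3.9 186.5] z_tool yaw 95.98 tilt -2.50,0.32 q [-0.14  0.49  1.41 -0.    1.29 -1.82] F [-0.3  0.5 -5.6] w 17.9
shift in tool mm [26.3 -4.2 -5.7]
 turn 0.0 -> z yaw 96.0, shift after turn [26.3 -4.2 -5.7]
 turn -0.0 -> z yaw 96.0, shift after turn [26.3 -4.2 -5.7]
 turn -180.0 -> z yaw -84.0, shift after turn [26.3  4.2  5.7]
 turn 180.0 -> z yaw -84.0, shift after turn [26.3  4.2  5.7]
```

View pics/s4c.png

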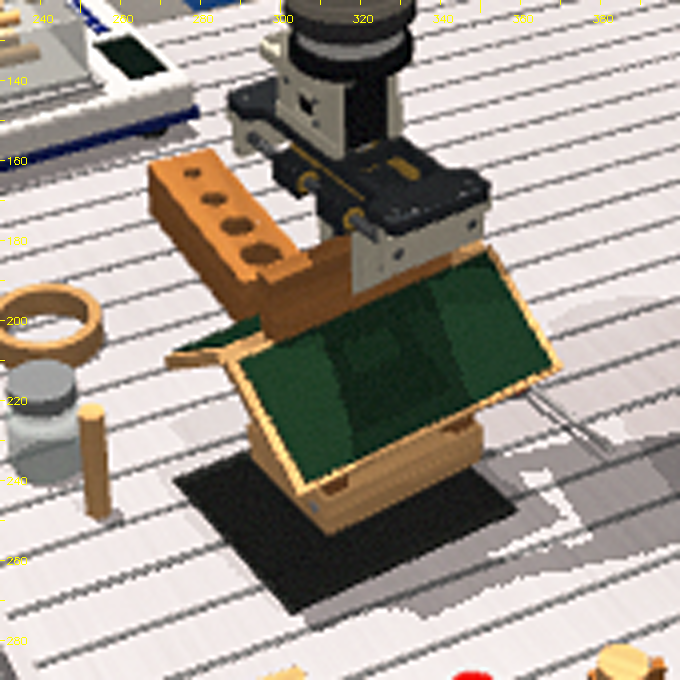

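View pics/t4c.png

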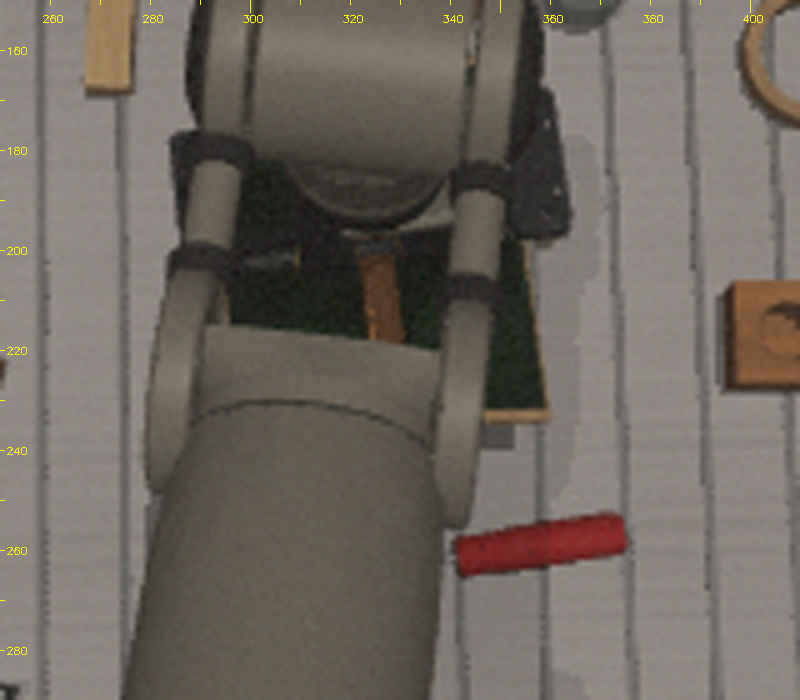

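Request:
{"api": "send_rows", "payload": {"commands": [[[0.007,-0.002,-0.003,0,0.01],[0.006,-0.002,-0.003,0,0.01],[0.001,0,0,0,0.01]]]}}

```text
time: 7.62
tool_pos: [578.6, -9.1, 176.1]
tcp_rot: [1.348, 1.534, 3.025]
contact_force: [0.4, 0.5, -6.6]
grip_width: 17.9
```

```bash
python3 -c "
from h import *
go([576,-9,160],96)"
```

```text
t 7.62 tcp [578.6  -9.1 176.1] z_tool yaw 96.09 tilt -2.07,0.24 q [-0.15  0.5   1.41 -0.    1.26 -1.82] F [ 0.4  0.5 -6.6] w 17.9
shift in tool mm [16.2  2.   0.3]
 turn -0.1 -> z yaw 96.2, shift after turn [16.2  2.   0.3]
 turn 0.1 -> z yaw 96.0, shift after turn [16.2  2.   0.3]
 turn 179.9 -> z yaw -83.8, shift after turn [16.2 -2.  -0.3]
 turn -179.9 -> z yaw -84.0, shift after turn [16.2 -2.  -0.3]
```

Request:
{"api": "send_rows", "payload": {"commands": [[[0.004,0.001,0,0,0.01],[0.004,0.001,0,0,0.01],[0.002,0,0,0,0.01]]]}}

```text
time: 7.87
tool_pos: [576.8, -9.7, 166.4]
tcp_rot: [1.348, 1.537, 3.024]
contact_force: [0.2, 0.2, -6.6]
grip_width: 17.5
```

```bash
python3 -c "
from h import *
go([576,-9,160],96)"
```

```text
t 7.87 tcp [576.8  -9.7 166.4] z_tool yaw 96.04 tilt -1.94,0.23 q [-0.15  0.51  1.44 -0.    1.23 -1.83] F [ 0.2  0.2 -6.6] w 17.5
shift in tool mm [6.4 0.5 0.8]
 turn -0.0 -> z yaw 96.1, shift after turn [6.4 0.5 0.8]
 turn 0.0 -> z yaw 96.0, shift after turn [6.4 0.5 0.8]
 turn 180.0 -> z yaw -83.9, shift after turn [ 6.4 -0.5 -0.8]
 turn -180.0 -> z yaw -84.0, shift after turn [ 6.4 -0.5 -0.8]
```

Request:
{"api": "send_rows", "payload": {"commands": [[[0.002,0,0,0,0.01],[0.002,0,0,0,0.01],[0.001,0,0,0,0.01]]]}}

```text
time: 8.12
tool_pos: [576.5, -9.7, 162.4]
tcp_rot: [1.34, 1.538, 3.017]
contact_force: [-4.0, 2.1, 7.1]
grip_width: 18.0
```

```bash
python3 -c "
from h import *
go([576,-9,160],96)
s=cap('scene')
crop(s['color'],230,120,400,290,4,'s5c')"
```

```text
t 8.12 tcp [576.5  -9.7 162.4] z_tool yaw 96.03 tilt -1.89,0.24 q [-0.15  0.51  1.44 -0.    1.22 -1.83] F [-4.   2.1  7.1] w 18.0
shift in tool mm [2.4 0.4 0.7]
 turn -0.0 -> z yaw 96.1, shift after turn [2.4 0.4 0.7]
 turn 0.0 -> z yaw 96.0, shift after turn [2.4 0.4 0.7]
 turn 180.0 -> z yaw -83.9, shift after turn [ 2.4 -0.4 -0.7]
 turn -180.0 -> z yaw -84.0, shift after turn [ 2.4 -0.4 -0.7]
```

View pics/s5c.png

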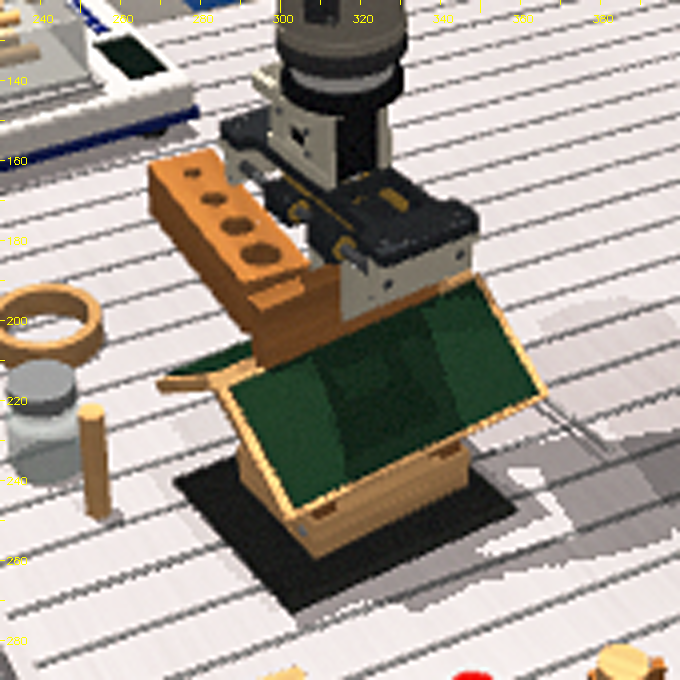

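Request:
{"api": "send_rows", "payload": {"commands": [[[0.001,0,0,0,0.01],[0.0005,0,0,0,0.01]]]}}

```text
time: 8.33
tool_pos: [576.4, -9.6, 162.5]
tcp_rot: [1.349, 1.539, 3.025]
contact_force: [-2.3, -0.1, -1.4]
grip_width: 17.4
```

```bash
python3 -c "
from h import *
go([576,-9,160],96)"
```

```text
t 8.33 tcp [576.4  -9.6 162.5] z_tool yaw 96.04 tilt -1.81,0.21 q [-0.15  0.51  1.44 -0.    1.22 -1.82] F [-2.3 -0.1 -1.4] w 17.4
shift in tool mm [2.5 0.3 0.6]
 turn -0.0 -> z yaw 96.1, shift after turn [2.5 0.3 0.6]
 turn 0.0 -> z yaw 96.0, shift after turn [2.5 0.3 0.6]
 turn 180.0 -> z yaw -83.9, shift after turn [ 2.5 -0.3 -0.6]
 turn -180.0 -> z yaw -84.0, shift after turn [ 2.5 -0.3 -0.6]
```

Request:
{"api": "send_rows", "payload": {"commands": [[[0.002,0,0,0,0.01],[0.002,0,0,0,0.01]]]}}

```text
time: 8.5
tool_pos: [576.2, -9.4, 162.2]
tcp_rot: [1.354, 1.541, 3.031]
contact_force: [-6.9, 1.3, 13.8]
grip_width: 18.2
```

```bash
python3 -c "
from h import *
go([576,-9,160],96)
s=cap('scene')
crop(s['color'],230,120,400,290,4,'s6c')"
```

```text
t 8.50 tcp [576.2  -9.4 162.2] z_tool yaw 96.06 tilt -1.68,0.19 q [-0.15  0.51  1.45 -0.    1.22 -1.82] F [-6.9  1.3 13.8] w 18.2
shift in tool mm [2.2 0.1 0.4]
 turn -0.1 -> z yaw 96.1, shift after turn [2.2 0.1 0.4]
 turn 0.1 -> z yaw 96.0, shift after turn [2.2 0.1 0.4]
 turn 179.9 -> z yaw -83.9, shift after turn [ 2.2 -0.1 -0.4]
 turn -179.9 -> z yaw -84.0, shift after turn [ 2.2 -0.1 -0.4]
```

View pics/s6c.png

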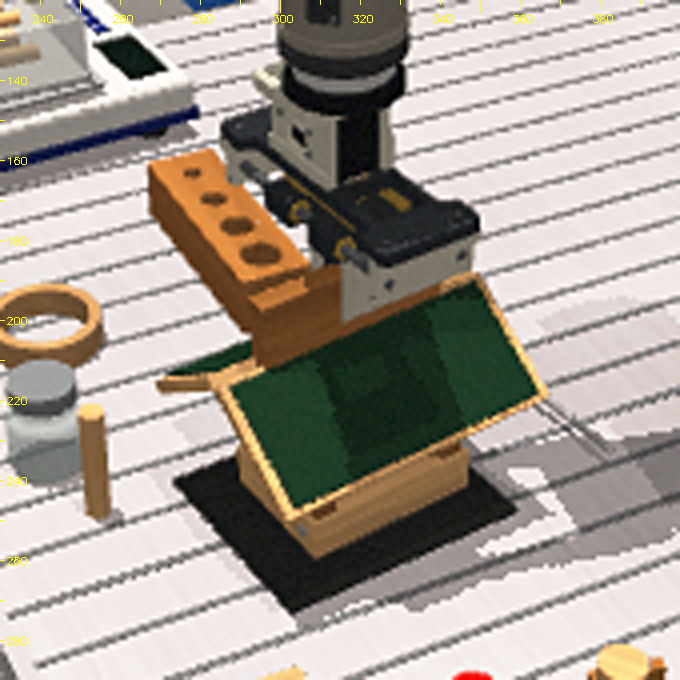

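Request:
{"api": "send_rows", "payload": {"commands": [[[0.001,0,0,0,0.01],[0.001,0,0,0,0.01],[0,0,0,0,0.03],[0,0,0,0,0.05],[0,0,0,0,0.07],[0,0,0,0,0.07],[0,0,0,0,0.07],[0,0,0,0,0.07]]]}}

```text
time: 9.22
tool_pos: [578.6, -9.9, 162.3]
tcp_rot: [1.379, 1.549, 3.056]
contact_force: [0.7, -0.1, -1.0]
grip_width: 53.4
```

```bash
python3 -c "
from h import *
state()
s=cap('scene')
crop(s['color'],230,120,400,290,4,'s7c')"
```

```text
t 9.22 tcp [578.6  -9.9 162.3] z_tool yaw 96.06 tilt -1.24,0.11 q [-0.15  0.51  1.45 -0.    1.21 -1.82] F [ 0.7 -0.1 -1. ] w 53.4
```

View pics/s7c.png

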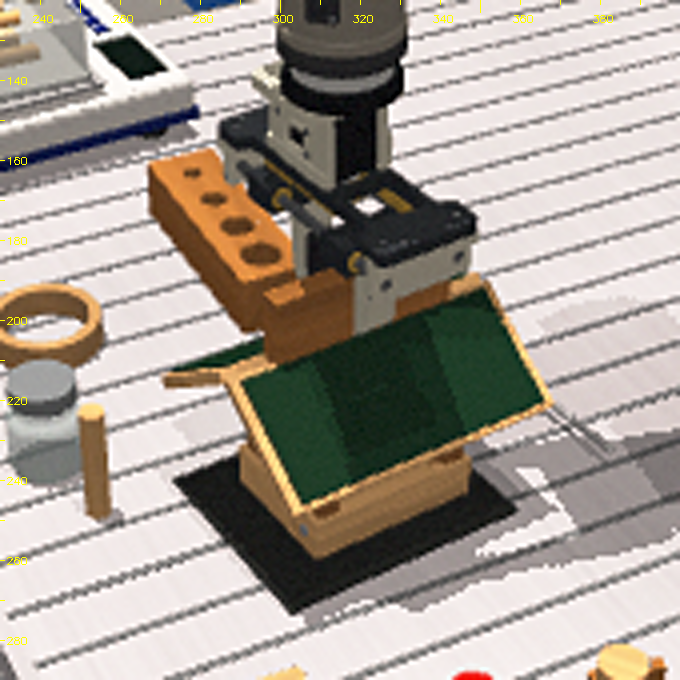

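Request:
{"api": "send_rows", "payload": {"commands": [[[-0.005,0,0,0,0.09],[-0.02,0,0,0,0.09],[-0.03,0,0,0,0.09],[-0.03,0,0,0,0.09],[-0.02,0,0,0,0.09]]]}}

```text
time: 9.68
tool_pos: [578.3, -9.8, 266.0]
tcp_rot: [1.355, 1.536, 3.032]
contact_force: [0.1, -0.6, -0.0]
grip_width: 88.2
```

```bash
python3 -c "
from h import *
s=cap('scene');t=cap('top')
p=ray(s,385.3,285.3,90);print('dowel',p)
go([p[0],p[1],130],96)
cv2.imwrite('pics/t8.png',t['color'])
crop(s['color'],330,240,470,360,5,'s8c');crop(t['color'],160,170,290,290,6,'t8c')"
```

```text
dowel [551.69478765 283.77844445  90.        ]
t 9.78 tcp [579.6 -10.  267.7] z_tool yaw 96.05 tilt -1.66,0.17 q [-0.15  0.44  1.27 -0.    1.47 -1.82] F [ 0.4 -0.5 -0. ] w 89.7
shift in tool mm [139.3  -7.2 294.2]
 turn -0.1 -> z yaw 96.1, shift after turn [139.3  -7.4 294.2]
 turn 0.1 -> z yaw 96.0, shift after turn [139.3  -6.9 294.2]
 turn 179.9 -> z yaw -83.9, shift after turn [ 139.3    7.4 -294.2]
 turn -179.9 -> z yaw -84.0, shift after turn [ 139.3    6.9 -294.2]
```

View pics/s8c.png

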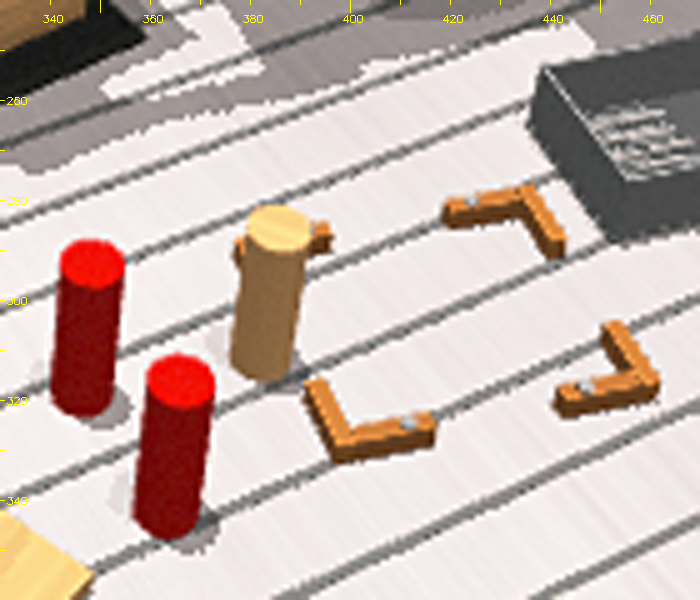

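View pics/t8c.png

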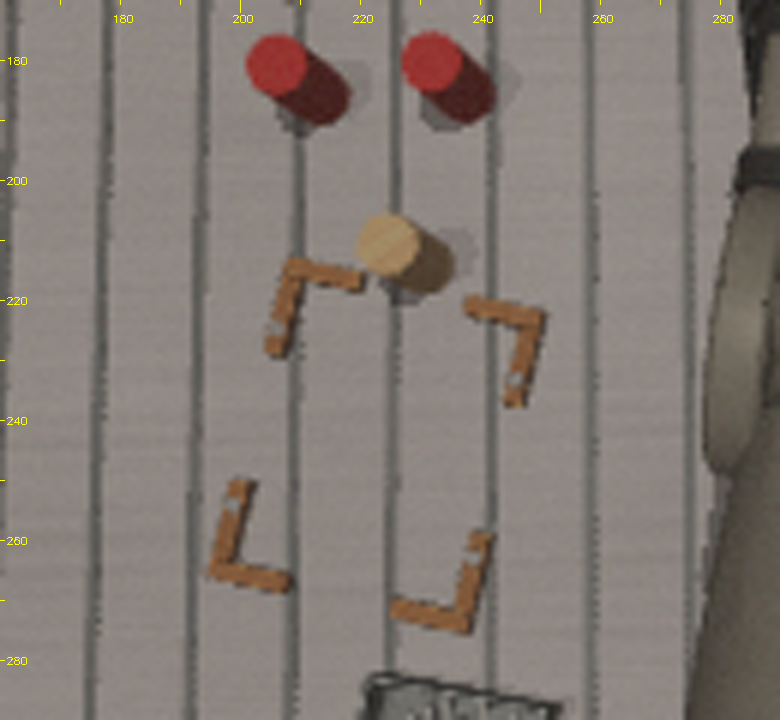

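```bash
python3 -c "
from h import *
s=cap('scene');t=cap('top')
print('dowel tri',tri([(t,224.7,210.7),(s,385.6,285.4)]),ray(t,224.7,210.7,90),ray(s,385.6,285.4,90))
C=[ray(t,160+a/6,170+b/6,14) for a,b in [(288,257),(547,310),(472,634),(208,576)]]
for c in C: print(c.round(1))
c=np.mean(C,0);print('dock',c)
for i,j in ((3,0),(2,1)): d=C[j]-C[i];print(np.linalg.norm(d),np.degrees(np.arctan2(d[1],d[0])))
for i,j in ((1,0),(2,3)): d=C[j]-C[i];print(np.linalg.norm(d),np.degrees(np.arctan2(d[1],d[0]))-90)
S=[ray(s,330+a/5,240+b/5,14) for a,b in [(340,450),(658,382),(533,187)]]
for c in S: print(c.round(1))
print('dock scene',(S[0]+S[2])/2)
a=np.radians(-15.3)
print('nook from dock',c[:2]*0+np.mean(C,0)[:2]+93*np.array([np.cos(a),np.sin(a)]))
"
```

```text
dowel tri [549.2588738  281.39288404  86.36296341] [549.11411863 280.31803422  90.        ] [551.2593922  284.34893614  90.        ]
[553.8 347.9  14. ]
[523.8 216.8  14. ]
[364.5 253.7  14. ]
[395.7 385.1  14. ]
dock [459.4457352  300.85318036  14.        ]
162.45533327169122 -13.259957154671682
163.46463424990137 -13.03642348694195
134.45536017919267 -12.887947173358128
135.0903326953905 -13.317244931567302
[556.8 355.   14. ]
[399.7 390.5  14. ]
[368.6 263.7  14. ]
dock scene [462.68977208 309.33681636  14.        ]
nook from dock [549.14957512 276.31298672]
```

Request:
{"api": "send_rows", "payload": {"commands": [[[0,0,0.03,0,0.07],[0,-0.001,0.037,0,0.07],[0.01,-0.001,0.037,0,0.07],[0.015,-0.001,0.037,0,0.07],[0.015,-0.001,0.037,0,0.07],[0.02,-0.001,0.035,0,0.07],[0.02,-0.001,0.03,0,0.07],[0.02,0,0.02,0,0.07],[0,0,0.005,0,0.07],[0,0,0,0,0.07]]]}}

```text
time: 10.72
tool_pos: [543.8, 265.0, 146.7]
tcp_rot: [1.508, 1.512, -3.105]
contact_force: [-0.7, -0.3, 0.5]
grip_width: 69.9
```

```bash
python3 -c "
from h import *
go([550,282,130],96)
"
```

```text
t 10.72 tcp [543.8 265.  146.7] z_tool yaw 95.70 tilt -3.36,-0.12 q [ 0.32  0.59  1.35  0.02  1.26 -1.36] F [-0.7 -0.3  0.5] w 69.9
shift in tool mm [16.3 -8.8 16.2]
 turn 0.3 -> z yaw 95.4, shift after turn [16.3 -8.8 16.3]
 turn -0.3 -> z yaw 96.0, shift after turn [16.3 -8.9 16.2]
 turn -179.7 -> z yaw -84.6, shift after turn [ 16.3   8.8 -16.3]
 turn 179.7 -> z yaw -84.0, shift after turn [ 16.3   8.9 -16.2]
```

Request:
{"api": "send_rows", "payload": {"commands": [[[0,-0.005,0.008,0,0.07],[0,-0.003,0.006,0,0.07],[0,0,0,0,0.07],[0,0,0,0,0.07],[0,0,0,0,0.07],[0,0,0,0,0.07],[0,0,0,0,0.07],[0,0,0,0,0.07],[0,0,0,0,0.07]]]}}

```text
time: 11.47
tool_pos: [554.5, 275.3, 149.9]
tcp_rot: [1.513, 1.517, -3.107]
contact_force: [0.0, 0.1, -0.1]
grip_width: 70.1
```

```bash
python3 -c "
from h import *
go([550,282,130],96)
"
```

```text
t 11.47 tcp [554.5 275.3 149.9] z_tool yaw 95.32 tilt -3.09,-0.11 q [ 0.33  0.61  1.31  0.02  1.28 -1.34] F [ 0.   0.1 -0.1] w 70.1
shift in tool mm [20.1  2.7  7. ]
 turn 0.7 -> z yaw 94.6, shift after turn [20.1  2.8  7. ]
 turn -0.7 -> z yaw 96.0, shift after turn [20.1  2.6  7.1]
 turn -179.3 -> z yaw -85.4, shift after turn [20.1 -2.8 -7. ]
 turn 179.3 -> z yaw -84.0, shift after turn [20.1 -2.6 -7.1]
```

Request:
{"api": "send_rows", "payload": {"commands": [[[0.01,0.003,0.005,-0.5,0.07],[0.02,0,0.002,0,0.07],[0.015,-0.001,0,0,0.07],[0.005,0,0,0,0.07],[0,0,0,0,0.07]]]}}

```text
time: 11.88
tool_pos: [548.1, 283.1, 97.6]
tcp_rot: [1.484, 1.518, -3.125]
contact_force: [0.5, -0.2, -0.5]
grip_width: 69.9
```

```bash
python3 -c "
from h import *
go([550,282,53],96)
s=cap('scene');t=cap('top')
crop(s['color'],320,200,470,340,5,'s9c');crop(t['color'],150,150,290,290,5,'t9c')
"
```

```text
t 11.88 tcp [548.1 283.1  97.6] z_tool yaw 95.91 tilt -3.00,-0.05 q [ 0.34  0.65  1.38  0.02  1.16 -1.34] F [ 0.5 -0.2 -0.5] w 69.9
shift in tool mm [44.4 -4.1 -1.5]
 turn 0.1 -> z yaw 95.8, shift after turn [44.4 -4.1 -1.5]
 turn -0.1 -> z yaw 96.0, shift after turn [44.4 -4.1 -1.5]
 turn -179.9 -> z yaw -84.2, shift after turn [44.4  4.1  1.5]
 turn 179.9 -> z yaw -84.0, shift after turn [44.4  4.1  1.5]
```

View pics/s9c.png

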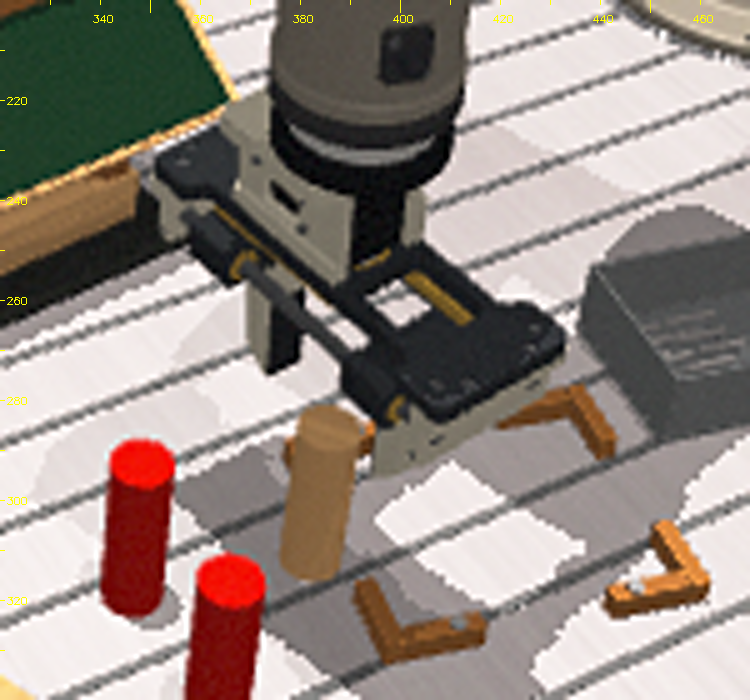

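View pics/t9c.png

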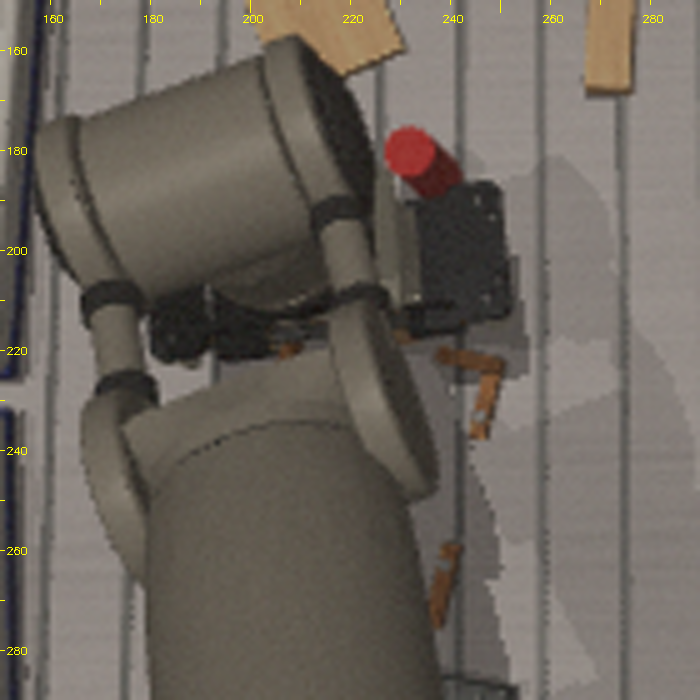

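Request:
{"api": "send_rows", "payload": {"commands": [[[0.01,-0.002,-0.001,0,0.07],[0.015,-0.001,0,0,0.07],[0.012,-0.001,0,0,0.07],[0.005,0,0,0,0.07],[0.001,0,0,0,0.07]]]}}

```text
time: 12.4
tool_pos: [553.5, 283.4, 56.1]
tcp_rot: [1.417, 1.527, 3.092]
contact_force: [0.1, 0.2, -0.1]
grip_width: 70.1
```

```bash
python3 -c "
from h import *
go([550,282,53],96)
s=cap('scene')
crop(s['color'],320,200,470,340,5,'s10c')
"
```

```text
t 12.40 tcp [553.5 283.4  56.1] z_tool yaw 95.92 tilt -2.49,0.12 q [ 0.34  0.7   1.41  0.02  1.07 -1.34] F [ 0.1  0.2 -0.1] w 70.1
shift in tool mm [ 3.3  3.5 -1.1]
 turn 0.1 -> z yaw 95.8, shift after turn [ 3.3  3.5 -1.1]
 turn -0.1 -> z yaw 96.0, shift after turn [ 3.3  3.5 -1. ]
 turn -179.9 -> z yaw -84.2, shift after turn [ 3.3 -3.5  1.1]
 turn 179.9 -> z yaw -84.0, shift after turn [ 3.3 -3.5  1. ]
```

View pics/s10c.png

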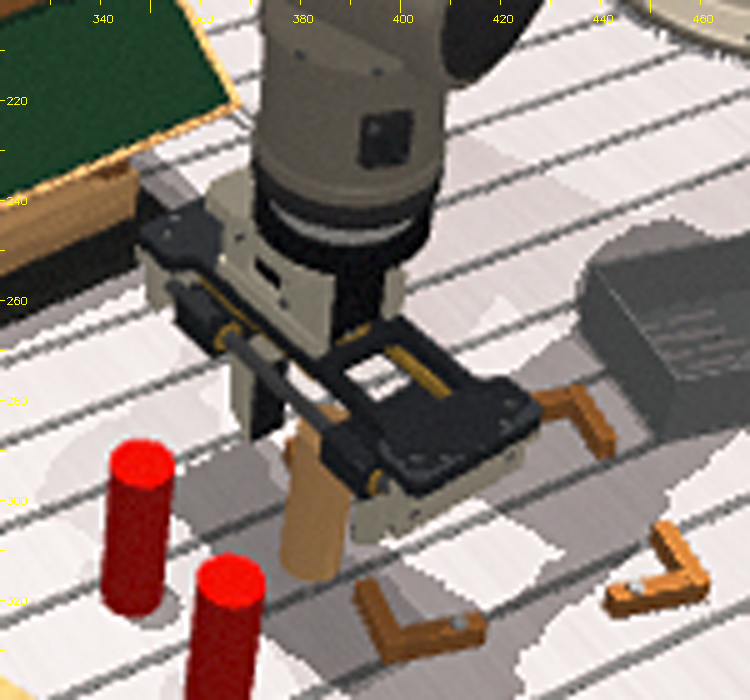

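Request:
{"api": "send_rows", "payload": {"commands": [[[0.003,0.004,-0.001,0,0.07],[0.001,0.001,0,0,0.07],[0,0,0,0,0.04],[0.0005,0,0,0,0.02],[0.0005,0,0,0,0.02],[0.0005,0,0,0,0.02],[0.0005,0,0,0,0.02],[0.0005,0,0,0,0.02],[0.0005,0,0,0,0.02]]]}}

```text
time: 13.2
tool_pos: [549.4, 282.3, 51.7]
tcp_rot: [1.37, 1.532, 3.044]
contact_force: [-1.0, -0.6, 4.2]
grip_width: 29.6
```

```bash
python3 -c "
from h import *
go([550,282,53],96)
s=cap('scene')
crop(s['color'],320,200,470,340,5,'s11c')
"
```

```text
t 13.20 tcp [549.4 282.3  51.7] z_tool yaw 95.92 tilt -2.23,0.22 q [ 0.34  0.7   1.43  0.02  1.05 -1.34] F [-1.  -0.6  4.2] w 29.6
shift in tool mm [-1.3 -0.5 -0.3]
 turn 0.1 -> z yaw 95.8, shift after turn [-1.3 -0.5 -0.3]
 turn -0.1 -> z yaw 96.0, shift after turn [-1.3 -0.5 -0.3]
 turn -179.9 -> z yaw -84.2, shift after turn [-1.3  0.5  0.3]
 turn 179.9 -> z yaw -84.0, shift after turn [-1.3  0.5  0.3]
```

View pics/s11c.png

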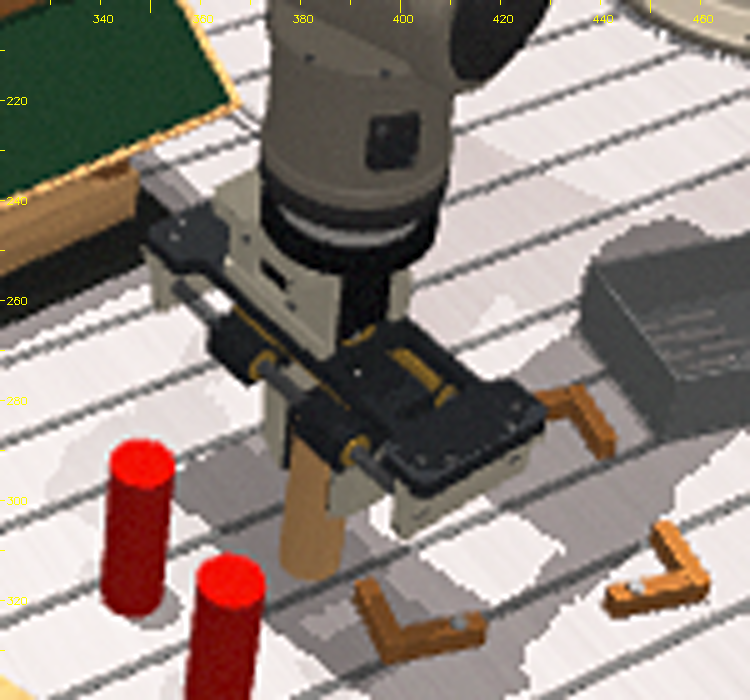

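Request:
{"api": "send_rows", "payload": {"commands": [[[-0.01,0,0,0,0.02],[-0.025,0,0,0,0.02],[-0.035,0,0,0,0.02],[-0.035,0,0,0,0.02],[-0.035,0,0,0,0.02],[-0.035,0,0,0,0.02],[-0.035,0,0,0,0.02],[-0.02,0,0,0,0.02],[0,0,0,0,0.02]]]}}

```text
time: 14.0
tool_pos: [556.6, 280.5, 294.8]
tcp_rot: [1.43, 1.527, 3.104]
contact_force: [0.0, 0.2, -0.3]
grip_width: 29.5
```

```bash
python3 -c "
from h import *
go([524.5,-248,290],43)
s=cap('scene')
crop(s['color'],320,100,470,340,3,'s12c')
"
```

```text
t 14.00 tcp [556.6 280.5 294.8] z_tool yaw 95.92 tilt -2.53,0.10 q [ 0.34  0.52  1.06  0.02  1.6  -1.34] F [ 0.   0.2 -0.3] w 29.5
shift in tool mm [   5.3   86.3 -522.4]
 turn 52.9 -> z yaw 43.0, shift after turn [   5.3 -364.7 -383.8]
 turn -127.1 -> z yaw -137.0, shift after turn [  5.3 364.7 383.8]
```

View pics/s12c.png

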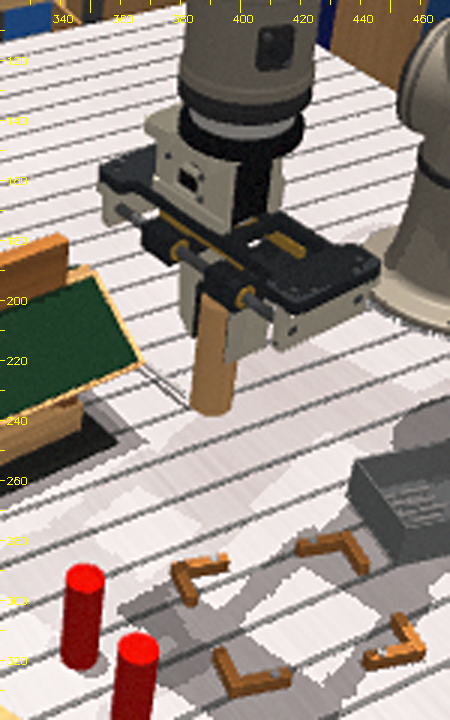

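Request:
{"api": "send_rows", "payload": {"commands": [[[0,-0.006,-0.019,1.8,0.02],[0,-0.012,-0.038,3.7,0.02],[0,-0.012,-0.038,3.7,0.02],[0,-0.012,-0.038,3.7,0.02],[0,-0.012,-0.038,3.7,0.02],[0,-0.012,-0.038,3.7,0.02],[0,-0.012,-0.038,3.7,0.02],[0,-0.012,-0.038,3.7,0.02],[0,-0.012,-0.038,3.7,0.02]]]}}

```text
time: 14.8
tool_pos: [605.8, -53.1, 273.0]
tcp_rot: [1.96, 1.5, 3.079]
contact_force: [1.3, -0.3, -0.3]
grip_width: 29.8
```

```bash
python3 -c "
from h import *
go([524.5,-248,290],43)
"
```

```text
t 14.80 tcp [605.8 -53.1 273. ] z_tool yaw 64.14 tilt -4.04,0.26 q [-0.21  0.52  1.12 -0.01  1.57 -1.33] F [ 1.3 -0.3 -0.3] w 29.8
shift in tool mm [ -12.1  -11.1 -211.2]
 turn 21.1 -> z yaw 43.0, shift after turn [ -12.1  -86.6 -193. ]
 turn -158.9 -> z yaw -137.0, shift after turn [-12.1  86.6 193. ]
```

Request:
{"api": "send_rows", "payload": {"commands": [[[-0.003,-0.003,-0.035,3.5,0.02],[-0.003,-0.005,-0.037,3.5,0.02],[-0.003,-0.007,-0.036,3.5,0.02],[-0.002,-0.009,-0.036,3.5,0.02],[0,-0.009,-0.028,3.5,0.02],[0,-0.006,-0.014,2,0.02],[0,0,0,0,0.02],[0,0,0,0,0.02]]]}}

```text
time: 15.47
tool_pos: [521.9, -244.9, 271.2]
tcp_rot: [2.237, 1.471, 2.984]
contact_force: [0.3, -0.3, -1.0]
grip_width: 29.2
```

```bash
python3 -c "
from h import *
go([524.5,-248,120],43)
s=cap('scene')
crop(s['color'],200,40,350,240,4,'s13c')
"
```

```text
t 15.47 tcp [ 521.9 -244.9  271.2] z_tool yaw 42.94 tilt -5.62,0.89 q [-0.55  0.47  1.21 -0.04  1.56 -1.3 ] F [ 0.3 -0.3 -1. ] w 29.2
shift in tool mm [150.2 -15.8   9.1]
 turn 0.1 -> z yaw 42.9, shift after turn [150.2 -15.8   9.1]
 turn -0.1 -> z yaw 43.0, shift after turn [150.2 -15.8   9.1]
 turn -179.9 -> z yaw -137.1, shift after turn [150.2  15.8  -9.1]
 turn 179.9 -> z yaw -137.0, shift after turn [150.2  15.8  -9.1]
```

View pics/s13c.png

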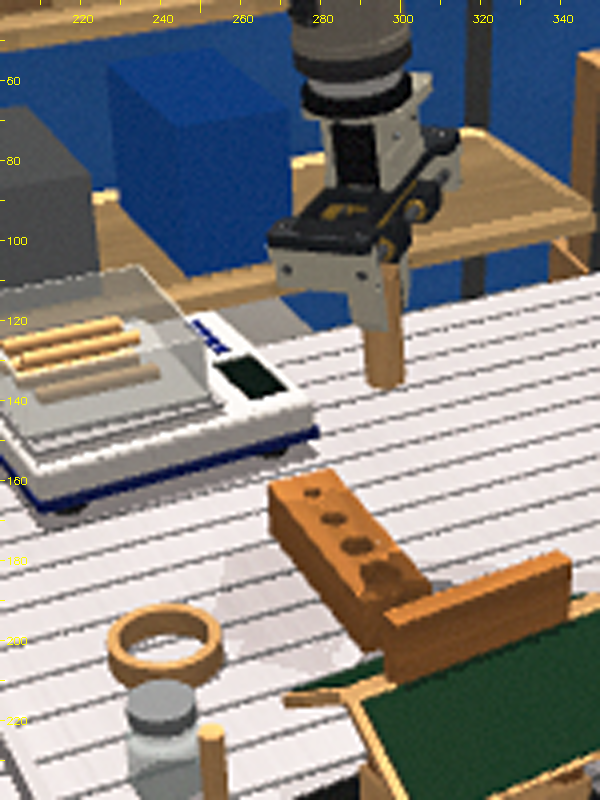

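Request:
{"api": "send_rows", "payload": {"commands": [[[0.005,0,0,0,0.02],[0.005,0,0,0,0.02],[0.005,0,0,0,0.02],[0.005,0,0,0,0.02],[0.005,0,0,0,0.02],[0.005,0,0,0,0.02],[0.005,0,0,0,0.02],[0.005,0,0,0,0.02],[0.005,0,0,0,0.02],[0.005,0,0,0,0.02]]]}}

```text
time: 16.35
tool_pos: [518.6, -237.1, 214.6]
tcp_rot: [2.212, 1.469, 2.971]
contact_force: [-0.6, 0.5, -0.7]
grip_width: 29.7
```

```bash
python3 -c "
from h import *
go([524.5,-248,120],43)
o,_=state(); print(o['joint_positions'],o['joint_positions'][[1,2,4]].sum())
"
```

```text
t 16.35 tcp [ 518.6 -237.1  214.6] z_tool yaw 43.65 tilt -5.75,0.99 q [-0.54  0.49  1.32 -0.04  1.42 -1.29] F [-0.6  0.5 -0.7] w 29.7
shift in tool mm [ 93.4 -19.7   2.5]
 turn -0.6 -> z yaw 44.3, shift after turn [ 93.4 -19.7   2.2]
 turn 0.6 -> z yaw 43.0, shift after turn [ 93.4 -19.6   2.7]
 turn 179.4 -> z yaw -135.7, shift after turn [93.4 19.7 -2.2]
 turn -179.4 -> z yaw -137.0, shift after turn [93.4 19.6 -2.7]
t 16.35 tcp [ 518.6 -237.1  214.6] z_tool yaw 43.65 tilt -5.75,0.99 q [-0.54  0.49  1.32 -0.04  1.42 -1.29] F [-0.6  0.5 -0.7] w 29.7
[-0.54230198  0.49377249  1.32310272 -0.0374451   1.41989835 -1.29416627] 3.2367735641514375
```

Request:
{"api": "send_rows", "payload": {"commands": [[[0,0,0,0,0.02],[0,0,0,0,0.02],[0,0,0,0,0.02],[0,0,0,0,0.02],[0,0,0,0,0.02],[0,0,0,0,0.02],[0,0,0,0,0.02],[0,0,0,0,0.02],[0,0,0,0,0.02],[0,0,0,0,0.02]]]}}

```text
time: 17.18
tool_pos: [518.6, -237.5, 214.5]
tcp_rot: [2.215, 1.469, 2.973]
contact_force: [-0.3, 0.9, 0.5]
grip_width: 30.3
```

```bash
python3 -c "
from h import *
go([524.5,-248,120],43)
o,_=state(); print(o['joint_positions'],o['joint_positions'][[1,2,4]].sum())
"
```

```text
t 17.18 tcp [ 518.6 -237.5  214.5] z_tool yaw 43.60 tilt -5.72,0.97 q [-0.54  0.49  1.32 -0.04  1.42 -1.29] F [-0.3  0.9  0.5] w 30.3
shift in tool mm [ 93.3 -19.3   2.8]
 turn -0.6 -> z yaw 44.2, shift after turn [ 93.3 -19.3   2.6]
 turn 0.6 -> z yaw 43.0, shift after turn [ 93.3 -19.2   3. ]
 turn 179.4 -> z yaw -135.8, shift after turn [93.3 19.3 -2.6]
 turn -179.4 -> z yaw -137.0, shift after turn [93.3 19.2 -3. ]
t 17.18 tcp [ 518.6 -237.5  214.5] z_tool yaw 43.60 tilt -5.72,0.97 q [-0.54  0.49  1.32 -0.04  1.42 -1.29] F [-0.3  0.9  0.5] w 30.3
[-0.54304641  0.49378616  1.32337139 -0.03748798  1.4189419  -1.29413234] 3.2360994524745936
```

Request:
{"api": "send_rows", "payload": {"commands": [[[0,-0.032,0.013,0,0.02],[0,-0.032,0.013,0,0.02],[0,0,0,0,0.02]]]}}

```text
time: 17.43
tool_pos: [579.8, -265.0, 205.6]
tcp_rot: [2.191, 1.463, 2.949]
contact_force: [-1.8, 0.6, -1.4]
grip_width: 29.6
```

```bash
python3 -c "
from h import *
o,_=state(); print(o['joint_positions'][[1,2,4]].sum())
"
```

```text
t 17.43 tcp [ 579.8 -265.   205.6] z_tool yaw 43.62 tilt -6.07,1.18 q [-0.53  0.63  1.1  -0.04  1.51 -1.29] F [-1.8  0.6 -1.4] w 29.6
3.243734211740869
```

Request:
{"api": "send_rows", "payload": {"commands": [[[0,0.03,-0.012,0,0.02],[0,0.03,-0.012,0,0.02],[0,0,0,0,0.02]]]}}

```text
time: 17.68
tool_pos: [520.2, -237.3, 206.6]
tcp_rot: [2.165, 1.455, 2.924]
contact_force: [0.9, -0.4, -0.2]
grip_width: 29.8
```

```bash
python3 -c "
from h import *
o,_=state(); print(o['joint_positions'][[1,2,4]].sum())
"
```

```text
t 17.68 tcp [ 520.2 -237.3  206.6] z_tool yaw 43.66 tilt -6.49,1.43 q [-0.54  0.51  1.32 -0.04  1.42 -1.29] F [ 0.9 -0.4 -0.2] w 29.8
3.2519291265275485
```

Request:
{"api": "send_rows", "payload": {"commands": [[[0.003,0.006,-0.005,-4,0.02],[0.005,0.006,-0.005,-5,0.02],[0.005,0.007,-0.005,-5,0.02],[0.005,0.007,-0.004,-5,0.02],[0.005,0.007,-0.003,-5,0.02],[0.005,0.008,-0.003,-5,0.02],[0.005,0.008,-0.002,-4,0.02],[0.005,0.008,-0.002,0,0.02],[0.005,0.008,-0.002,0,0.02],[0.005,0.004,-0.002,0,0.02]]]}}

```text
time: 18.52
tool_pos: [435.3, -234.6, 169.0]
tcp_rot: [1.579, 1.461, 2.945]
contact_force: [0.5, -0.4, -0.1]
grip_width: 29.4
```

```bash
python3 -c "
from h import *
go([445,-235,60],78)
o,_=state(); print(o['joint_positions'][[1,2,4]].sum())
"
```

```text
t 18.52 tcp [ 435.3 -234.6  169. ] z_tool yaw 78.27 tilt -6.17,1.23 q [-0.62  0.4   1.61 -0.05  1.23 -1.97] F [ 0.5 -0.4 -0.1] w 29.4
shift in tool mm [107.3 -21.5   1.7]
 turn -0.3 -> z yaw 78.5, shift after turn [107.3 -21.5   1.6]
 turn 0.3 -> z yaw 78.0, shift after turn [107.3 -21.5   1.8]
 turn 179.7 -> z yaw -101.5, shift after turn [107.3  21.5  -1.6]
 turn -179.7 -> z yaw -102.0, shift after turn [107.3  21.5  -1.8]
t 18.52 tcp [ 435.3 -234.6  169. ] z_tool yaw 78.27 tilt -6.17,1.23 q [-0.62  0.4   1.61 -0.05  1.23 -1.97] F [ 0.5 -0.4 -0.1] w 29.4
3.242267548960468
```

Request:
{"api": "send_rows", "payload": {"commands": [[[0.008,-0.002,0,0,0.02],[0.012,-0.003,0,0,0.02],[0.012,-0.003,0,0,0.02],[0.012,-0.003,0,0,0.02],[0.012,-0.003,0,0,0.02],[0.012,-0.003,0,0,0.02],[0.012,-0.003,0,0,0.02],[0.008,-0.002,0,0,0.02],[0,0,0,0,0.02]]]}}

```text
time: 19.27
tool_pos: [451.6, -239.0, 72.8]
tcp_rot: [1.594, 1.466, 2.957]
contact_force: [-0.1, 0.8, -1.0]
grip_width: 29.5
```

```bash
python3 -c "
from h import *
go([445,-235,52],78)
o,_=state(); print(o['joint_positions'][[1,2,4]].sum())
s=cap('scene');crop(s['color'],230,60,360,200,5,'s14c')
"
```

```text
t 19.27 tcp [ 451.6 -239.    72.8] z_tool yaw 78.11 tilt -5.88,1.10 q [-0.61  0.55  1.67 -0.05  1.02 -1.94] F [-0.1  0.8 -1. ] w 29.5
shift in tool mm [21.4  5.   2.6]
 turn -0.1 -> z yaw 78.2, shift after turn [21.4  5.   2.7]
 turn 0.1 -> z yaw 78.0, shift after turn [21.4  5.   2.6]
 turn 179.9 -> z yaw -101.8, shift after turn [21.4 -5.  -2.7]
 turn -179.9 -> z yaw -102.0, shift after turn [21.4 -5.  -2.6]
t 19.27 tcp [ 451.6 -239.    72.8] z_tool yaw 78.11 tilt -5.88,1.10 q [-0.61  0.55  1.67 -0.05  1.02 -1.94] F [-0.1  0.8 -1. ] w 29.5
3.237490102540187
```

View pics/s14c.png

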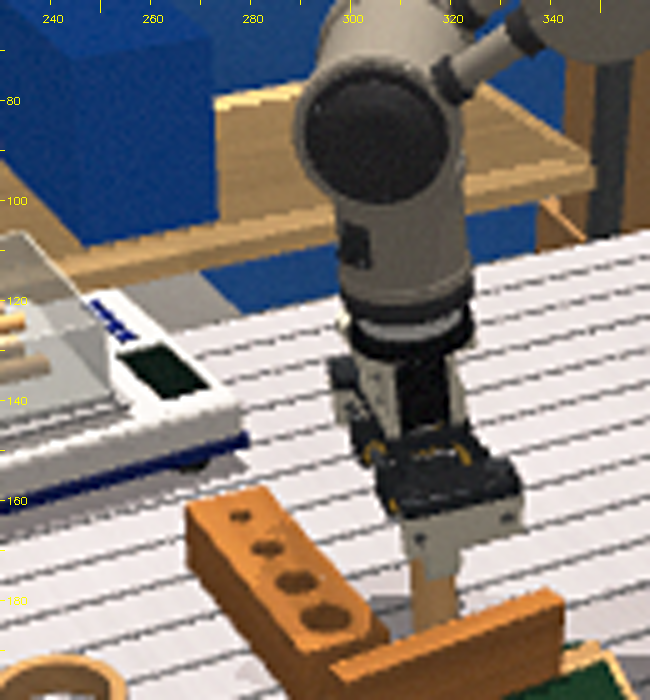

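Request:
{"api": "send_rows", "payload": {"commands": [[[0.004,0,0,0,0.02],[0.004,0,0,0,0.02],[0.004,0,0,0,0.02],[0.003,0,0,0,0.02],[0.002,0,0,0,0.02]]]}}

```text
time: 19.73
tool_pos: [451.4, -239.8, 57.3]
tcp_rot: [1.617, 1.471, 2.98]
contact_force: [-0.0, -0.7, -0.5]
grip_width: 29.9
```

Request:
{"api": "send_rows", "payload": {"commands": [[[0.002,0,0,0,0.02],[0.002,0,0,0,0.02],[0.001,0,0,0,0.02],[0.001,0,0,0,0.02]]]}}

```text
time: 20.07
tool_pos: [451.0, -239.9, 52.1]
tcp_rot: [1.623, 1.472, 2.986]
contact_force: [-2.5, 2.4, 17.9]
grip_width: 29.3
```

```bash
python3 -c "
from h import *
o,_=state(); print(o['joint_positions'][[1,2,4]].sum())
"
```

```text
t 20.07 tcp [ 451.  -239.9   52.1] z_tool yaw 78.09 tilt -5.56,0.88 q [-0.61  0.57  1.7  -0.05  0.96 -1.94] F [-2.5  2.4 17.9] w 29.3
3.230727145397252
```

Request:
{"api": "send_rows", "payload": {"commands": [[[0.001,0,0,0,0.02],[0.001,0,0,0,0.02],[0.001,0,0,0,0.02],[0.001,0,0,0,0.02],[0.001,0,0,0,0.02],[0.001,0,0,0,0.02],[0.001,0,0,0,0.02],[0.001,0,0,0,0.02],[0.001,0,0,0,0.02],[0.001,0,0,0,0.02]]]}}

```text
time: 20.9
tool_pos: [450.8, -239.7, 52.1]
tcp_rot: [1.651, 1.477, 3.014]
contact_force: [-1.9, 1.0, 8.2]
grip_width: 29.7
```

```bash
python3 -c "
from h import *
o,_=state(); print(o['joint_positions'][[1,2,4]].sum())
s=cap('scene');crop(s['color'],230,60,360,200,5,'s15c')
"
```

```text
t 20.90 tcp [ 450.8 -239.7   52.1] z_tool yaw 78.11 tilt -5.31,0.68 q [-0.61  0.57  1.7  -0.05  0.95 -1.94] F [-1.9  1.   8.2] w 29.7
3.225240569606947
```

View pics/s15c.png

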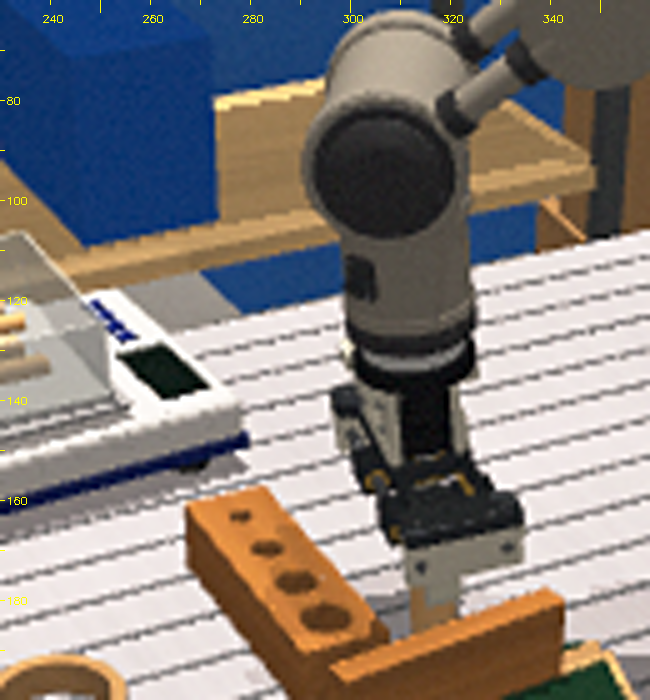

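Request:
{"api": "send_rows", "payload": {"commands": [[[-0.004,0,0,0,0.02],[-0.008,0,0,0,0.02],[-0.008,0,0,0,0.02],[-0.008,0,0,0,0.02],[-0.008,0,0,0,0.02],[-0.008,0,0,0,0.02],[-0.008,0,0,0,0.02],[-0.008,0,0,0,0.02],[-0.008,0,0,0,0.02],[-0.006,0,0,0,0.02]]]}}

```text
time: 21.78
tool_pos: [458.5, -240.8, 133.9]
tcp_rot: [1.657, 1.478, 3.02]
contact_force: [-0.3, -0.6, -0.0]
grip_width: 29.4
```

```bash
python3 -c "
from h import *
go([524.5,-248,125],78)
o,_=state(); print(o['joint_positions'][[1,2,4]].sum())
s=cap('scene');crop(s['color'],230,60,360,200,5,'s16c')
"
```

```text
t 21.78 tcp [ 458.5 -240.8  133.9] z_tool yaw 78.11 tilt -5.25,0.64 q [-0.6   0.47  1.6  -0.05  1.15 -1.95] F [-0.3 -0.6 -0. ] w 29.4
shift in tool mm [  2.7 -66.6   6.6]
 turn -0.1 -> z yaw 78.2, shift after turn [  2.7 -66.6   6.4]
 turn 0.1 -> z yaw 78.0, shift after turn [  2.7 -66.6   6.7]
 turn 179.9 -> z yaw -101.8, shift after turn [ 2.7 66.6 -6.4]
 turn -179.9 -> z yaw -102.0, shift after turn [ 2.7 66.6 -6.7]
t 21.78 tcp [ 458.5 -240.8  133.9] z_tool yaw 78.11 tilt -5.25,0.64 q [-0.6   0.47  1.6  -0.05  1.15 -1.95] F [-0.3 -0.6 -0. ] w 29.4
3.223835167971548
```

View pics/s16c.png

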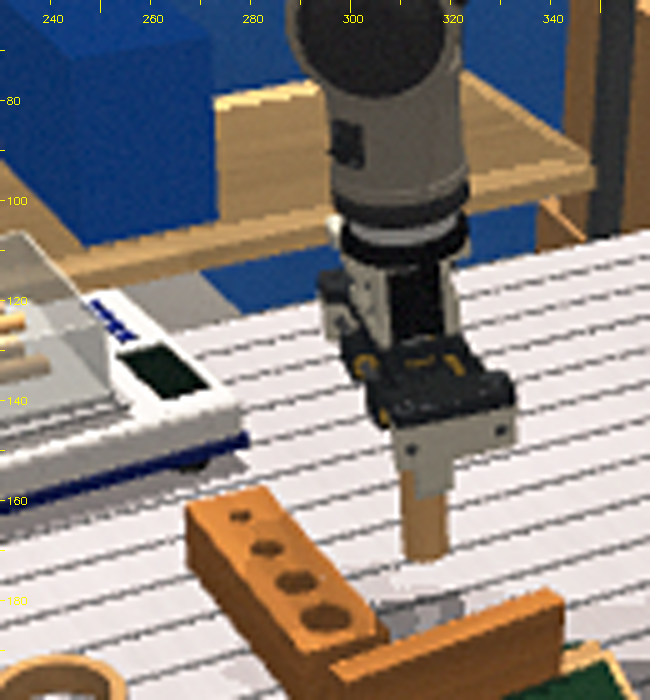

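Request:
{"api": "send_rows", "payload": {"commands": [[[0,-0.004,0.001,0,0.02],[0,-0.007,0.001,0,0.02],[0,-0.008,0.001,0,0.02],[0,-0.008,0.001,0,0.02],[0,-0.008,0,0,0.02],[0,-0.008,0.001,0,0.02],[0,-0.008,0,0,0.02],[0,-0.007,0.001,0,0.02],[0,-0.003,0,0,0.02],[0,0,0,0,0.02]]]}}

```text
time: 22.67
tool_pos: [526.8, -247.7, 126.0]
tcp_rot: [1.649, 1.477, 3.012]
contact_force: [-0.4, -0.1, -0.9]
grip_width: 29.7
```

```bash
python3 -c "
from h import *
go([524.5,-248,110],78)
s=cap('scene');crop(s['color'],250,100,350,200,7,'s17c')
t=cap('top');crop(t['color'],350,130,500,260,5,'t17c')
"
```

```text
t 22.67 tcp [ 526.8 -247.7  126. ] z_tool yaw 78.15 tilt -5.31,0.69 q [-0.55  0.59  1.42 -0.04  1.22 -1.9 ] F [-0.4 -0.1 -0.9] w 29.7
shift in tool mm [16.1  0.7 -0.6]
 turn -0.2 -> z yaw 78.3, shift after turn [16.1  0.7 -0.6]
 turn 0.2 -> z yaw 78.0, shift after turn [16.1  0.7 -0.6]
 turn 179.8 -> z yaw -101.7, shift after turn [16.1 -0.7  0.6]
 turn -179.8 -> z yaw -102.0, shift after turn [16.1 -0.7  0.6]
```

View pics/s17c.png

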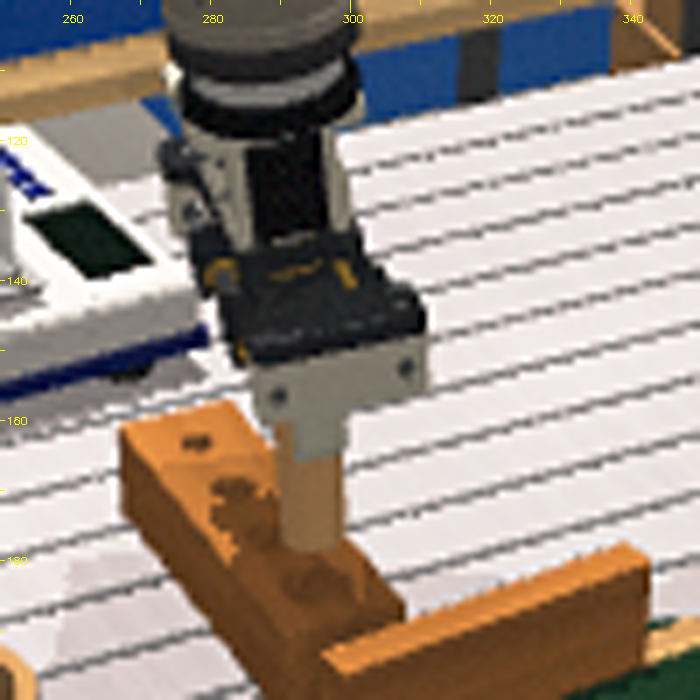

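View pics/t17c.png

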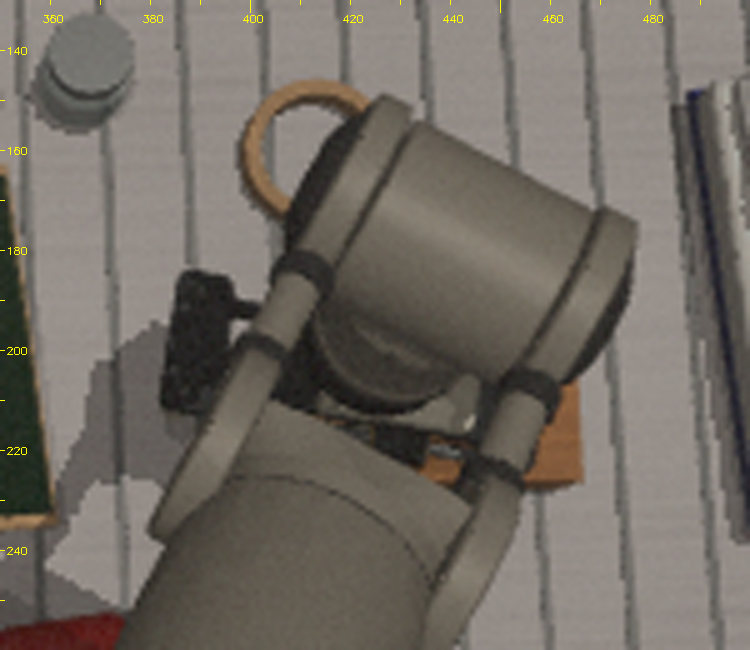

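```bash
python3 -c "
from h import *
s=cap('scene')
b=ray(s,294.4,176.3,74.0);h=ray(s,295.3,183.3,50);print('dowel bottom',b,'hole',h,'need',h-b)
# predicted edges for vertical dowel there
for z in (74,110): 
  print(z,proj(s,[b[0],b[1],z]))
go([526.8+(h-b)[0],-247.7+(h-b)[1],126],78)
"
```

```text
dowel bottom [ 527.25324095 -246.85106857   74.        ] hole [ 526.60143359 -242.18932164   50.        ] need [ -0.65180736   4.66174693 -24.        ]
74 [294.4 176.3]
110 [294.27989541 166.58260874]
t 22.82 tcp [ 525.9 -247.6  126.4] z_tool yaw 78.14 tilt -5.32,0.69 q [-0.55  0.59  1.42 -0.04  1.22 -1.9 ] F [-0.1  0.5 -1. ] w 29.7
shift in tool mm [0.4 0.6 4.5]
 turn -0.1 -> z yaw 78.3, shift after turn [0.4 0.6 4.5]
 turn 0.1 -> z yaw 78.0, shift after turn [0.4 0.7 4.5]
 turn 179.9 -> z yaw -101.7, shift after turn [ 0.4 -0.6 -4.5]
 turn -179.9 -> z yaw -102.0, shift after turn [ 0.4 -0.7 -4.5]
```

Request:
{"api": "send_rows", "payload": {"commands": [[[0.004,0,0.001,0,0.02],[0.004,0,0.001,0,0.02],[0.004,0.001,0.001,0,0.02],[0.001,0,0,0,0.02]]]}}

```text
time: 23.15
tool_pos: [523.3, -244.0, 113.0]
tcp_rot: [1.651, 1.477, 3.013]
contact_force: [-0.8, -0.4, -0.8]
grip_width: 29.4
```

```bash
python3 -c "
from h import *
go([524,-245,110],78)
s=cap('scene');crop(s['color'],270,145,330,205,12,'s18c')
print(proj(s,[525.6,-245,50]))
"
```

```text
t 23.15 tcp [ 523.3 -244.   113. ] z_tool yaw 78.09 tilt -5.31,0.68 q [-0.55  0.59  1.45 -0.04  1.19 -1.89] F [-0.8 -0.4 -0.8] w 29.4
shift in tool mm [ 2.9 -1.2 -0.8]
 turn -0.1 -> z yaw 78.2, shift after turn [ 2.9 -1.2 -0.8]
 turn 0.1 -> z yaw 78.0, shift after turn [ 2.9 -1.2 -0.8]
 turn 179.9 -> z yaw -101.8, shift after turn [2.9 1.2 0.8]
 turn -179.9 -> z yaw -102.0, shift after turn [2.9 1.2 0.8]
[295.19771997 182.78405633]
```

View pics/s18c.png

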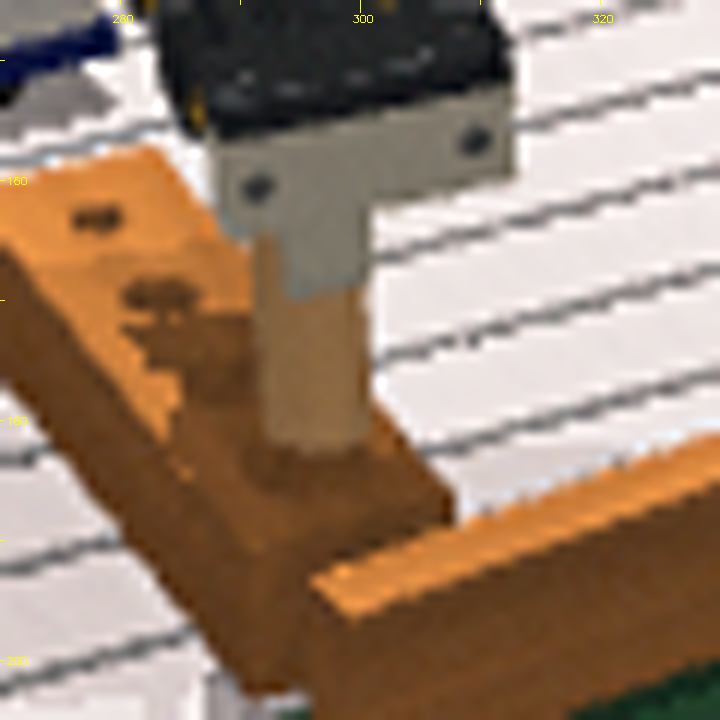

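```bash
python3 -c "
from h import *
s=cap('scene')
a=np.linspace(0,2*np.pi,180)
def circ(c,r): return np.array([proj(s,[c[0]+r*np.cos(t),c[1]+r*np.sin(t),c[2]]) for t in a])
for c in ([525,-244,61],):
  for r in (15,14,13):
    q=circ(c,r); print('dowel pred',r,q.min(0),q.max(0),proj(s,c))
q=circ([526.1,-244,50],16.5);print('hole pred',q.min(0),q.max(0),proj(s,[526.1,-244,50]))
"
python3 -c "
import cv2
from h import *
im=cv2.imread('pics/scene0.png');crop(im,275,165,320,200,16,'hole_s');im=cv2.imread('pics/top0.png');crop(im,385,200,430,235,16,'hole_t')"
```

```text
dowel pred 15 [290.74536163 177.43101415] [300.19799807 182.62723885] [295.47281411 180.00781346]
dowel pred 14 [291.0605835  177.60148503] [299.88300147 182.45125275] [295.47281411 180.00781346]
dowel pred 13 [291.37579703 177.77214254] [299.56800263 182.27546201] [295.47281411 180.00781346]
hole pred [290.01429091 180.13121184] [300.37004735 185.87770824] [295.19349622 182.97862465]
```

View pics/hole_s.png

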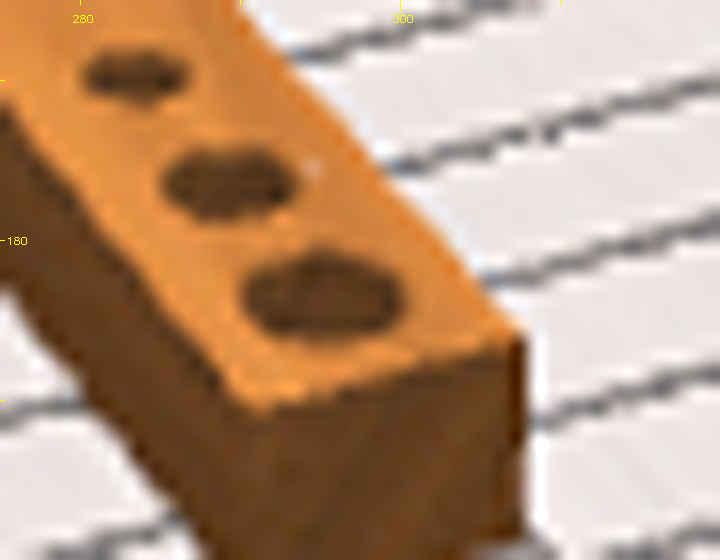

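View pics/hole_t.png

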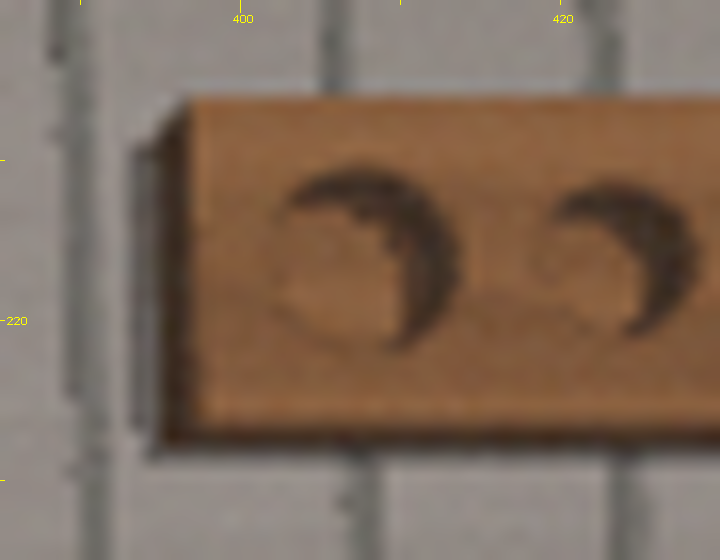

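```bash
python3 -c "
from h import *
go([526.0,-245.1,106],78)
"
```

```text
t 23.25 tcp [ 523.6 -244.3  113.4] z_tool yaw 78.09 tilt -5.28,0.66 q [-0.55  0.59  1.44 -0.04  1.19 -1.89] F [ 0.5 -0.2 -0.1] w 29.6
shift in tool mm [ 7.1 -3.2 -0.2]
 turn -0.1 -> z yaw 78.2, shift after turn [ 7.1 -3.2 -0.2]
 turn 0.1 -> z yaw 78.0, shift after turn [ 7.1 -3.2 -0.2]
 turn 179.9 -> z yaw -101.8, shift after turn [7.1 3.2 0.2]
 turn -179.9 -> z yaw -102.0, shift after turn [7.1 3.2 0.2]
```

Request:
{"api": "send_rows", "payload": {"commands": [[[0.003,-0.002,0,0,0.02],[0.003,-0.001,0,0,0.02],[0.001,0,0,0,0.02],[0,0,0,0,0.02]]]}}

```text
time: 23.58
tool_pos: [526.3, -245.2, 105.8]
tcp_rot: [1.659, 1.479, 3.021]
contact_force: [0.4, 0.6, -0.7]
grip_width: 29.3
```

```bash
python3 -c "
from h import *
go([526.0,-245.1,104],78)
s=cap('scene');crop(s['color'],270,145,330,205,12,'s19c')
"
```

```text
t 23.58 tcp [ 526.3 -245.2  105.8] z_tool yaw 78.08 tilt -5.23,0.63 q [-0.55  0.61  1.44 -0.04  1.18 -1.89] F [ 0.4  0.6 -0.7] w 29.3
shift in tool mm [1.8 0.2 0. ]
 turn -0.1 -> z yaw 78.2, shift after turn [1.8 0.2 0. ]
 turn 0.1 -> z yaw 78.0, shift after turn [1.8 0.2 0. ]
 turn 179.9 -> z yaw -101.8, shift after turn [ 1.8 -0.2 -0. ]
 turn -179.9 -> z yaw -102.0, shift after turn [ 1.8 -0.2 -0. ]
```

View pics/s19c.png

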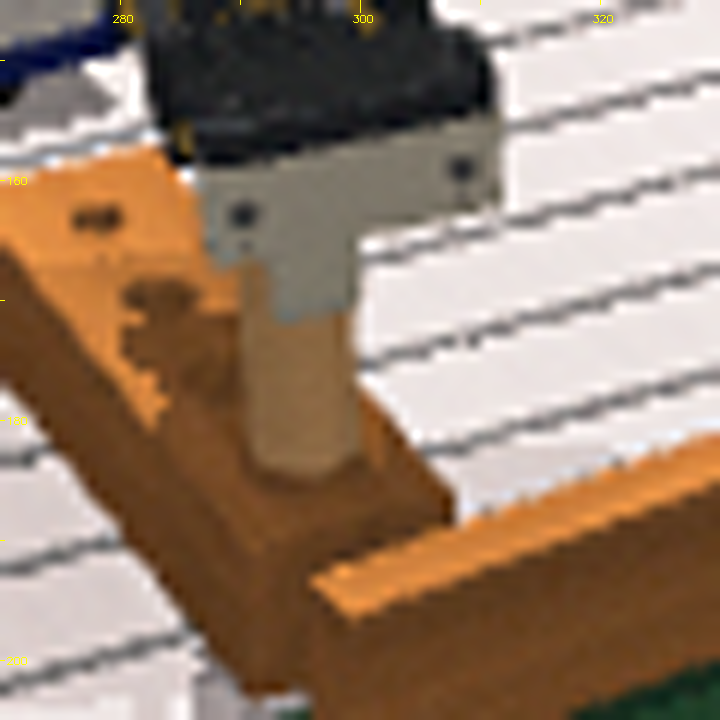

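Request:
{"api": "send_rows", "payload": {"commands": [[[0.002,-0.0002,0,0,0.02],[0.002,-0.0002,0,0,0.02],[0.002,-0.0002,0,0,0.02],[0.002,-0.0002,0,0,0.02]]]}}

```text
time: 23.97
tool_pos: [526.7, -245.5, 97.7]
tcp_rot: [1.664, 1.48, 3.027]
contact_force: [1.0, -0.8, -0.6]
grip_width: 29.7
```

```bash
python3 -c "
from h import *
go([526.0,-245.1,104],78)
"
```

```text
t 23.97 tcp [ 526.7 -245.5   97.7] z_tool yaw 78.08 tilt -5.18,0.60 q [-0.55  0.62  1.45 -0.04  1.16 -1.89] F [ 1.  -0.8 -0.6] w 29.7
shift in tool mm [-6.2  1.4  0.2]
 turn -0.1 -> z yaw 78.2, shift after turn [-6.2  1.4  0.2]
 turn 0.1 -> z yaw 78.0, shift after turn [-6.2  1.4  0.2]
 turn 179.9 -> z yaw -101.8, shift after turn [-6.2 -1.4 -0.2]
 turn -179.9 -> z yaw -102.0, shift after turn [-6.2 -1.4 -0.2]
```

Request:
{"api": "send_rows", "payload": {"commands": [[[0.003,-0.0002,0,0,0.02],[0.003,-0.0003,0,0,0.02],[0.003,-0.0003,0,0,0.02],[0.003,-0.0003,0,0,0.02],[0.003,-0.0003,0,0,0.02],[0.003,-0.0003,0,0,0.02]]]}}

```text
time: 24.47
tool_pos: [526.7, -245.7, 77.6]
tcp_rot: [1.664, 1.48, 3.026]
contact_force: [0.3, -0.2, -0.9]
grip_width: 29.3
```

```bash
python3 -c "
from h import *
go([526.7,-245.5,67],78)
"
```

```text
t 24.47 tcp [ 526.7 -245.7   77.6] z_tool yaw 78.08 tilt -5.18,0.60 q [-0.55  0.64  1.47 -0.04  1.11 -1.89] F [ 0.3 -0.2 -0.9] w 29.3
shift in tool mm [10.6 -0.9  0.2]
 turn -0.1 -> z yaw 78.2, shift after turn [10.6 -0.9  0.2]
 turn 0.1 -> z yaw 78.0, shift after turn [10.6 -0.9  0.2]
 turn 179.9 -> z yaw -101.8, shift after turn [10.6  0.9 -0.2]
 turn -179.9 -> z yaw -102.0, shift after turn [10.6  0.9 -0.2]
```

Request:
{"api": "send_rows", "payload": {"commands": [[[0.003,-0.0003,0,0,0.02],[0.003,-0.0003,0,0,0.02],[0.002,-0.0002,0,0,0.02],[0.001,0,0,0,0.02],[0.001,0,0,0,0.02]]]}}

```text
time: 24.88
tool_pos: [526.6, -245.7, 67.0]
tcp_rot: [1.663, 1.48, 3.025]
contact_force: [-2.9, 3.3, 14.6]
grip_width: 29.7
```

Request:
{"api": "send_rows", "payload": {"commands": [[[0,0,0,0,0.05],[0,0,0,0,0.06],[0,0,0,0,0.06],[0,0,0,0,0.06],[0,0,0,0,0.06],[-0.005,0,0,0,0.06],[-0.012,0,0,0,0.06],[-0.02,0,0,0,0.06],[-0.02,0,0,0,0.08],[-0.02,0,0,0,0.09]]]}}

```text
time: 25.72
tool_pos: [531.3, -245.2, 142.9]
tcp_rot: [1.621, 1.47, 2.984]
contact_force: [0.7, 0.9, 0.0]
grip_width: 68.9
```

```bash
python3 -c "
from h import *
go([576,-9,260],96)
s=cap('scene');crop(s['color'],250,100,350,200,7,'s20c')
"
```

```text
t 25.72 tcp [ 531.3 -245.2  142.9] z_tool yaw 78.07 tilt -5.67,0.90 q [-0.54  0.58  1.38 -0.04  1.28 -1.89] F [0.7 0.9 0. ] w 68.9
shift in tool mm [-117.2   16.9  239.7]
 turn -17.9 -> z yaw 95.9, shift after turn [-117.2  -57.7  233.3]
 turn 162.1 -> z yaw -84.1, shift after turn [-117.2   57.7 -233.3]
```

View pics/s20c.png

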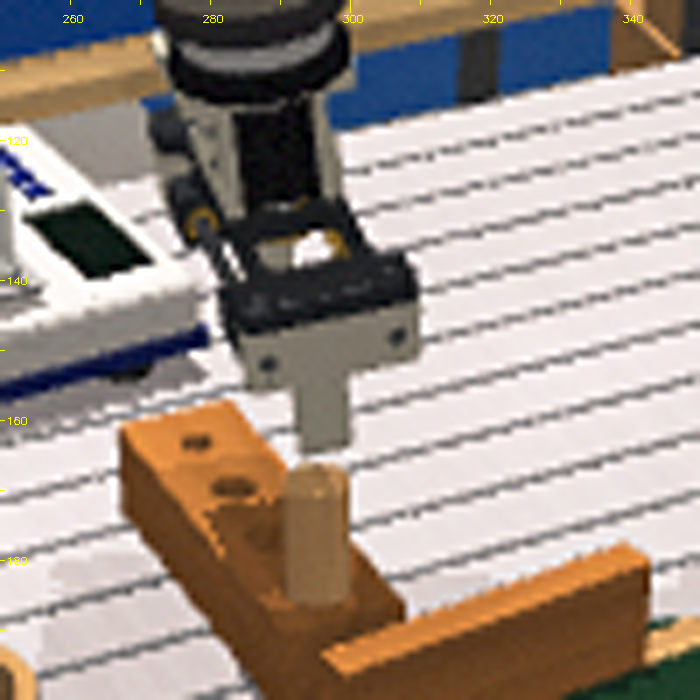

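```bash
python3 -c "
from h import *
t=cap('top');crop(t['color'],270,150,380,260,7,'t21c')
s=cap('scene');crop(s['color'],255,165,385,285,6,'s21c')
"
```

```text
(no output)
```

View pics/t21c.png

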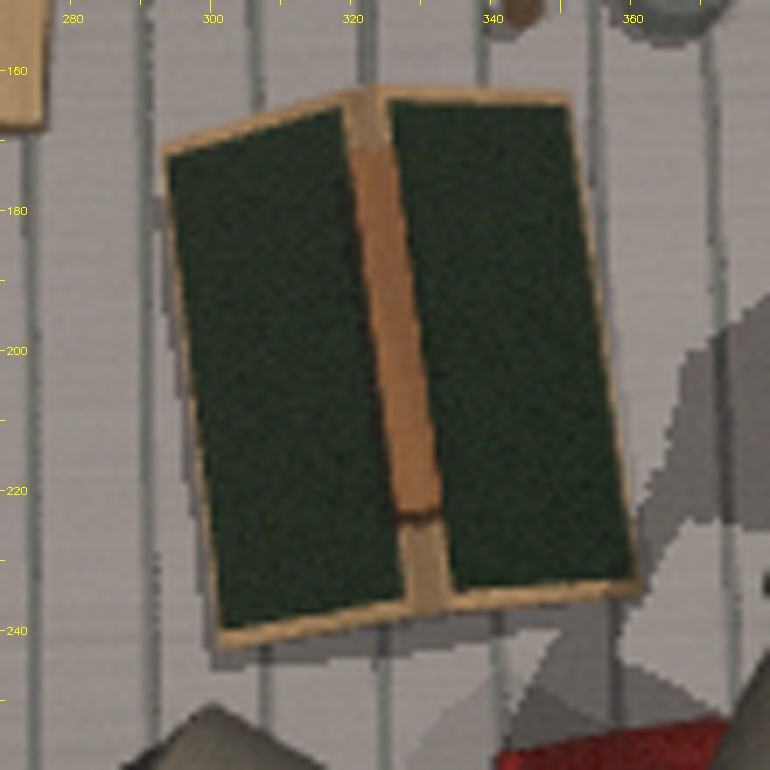

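View pics/s21c.png

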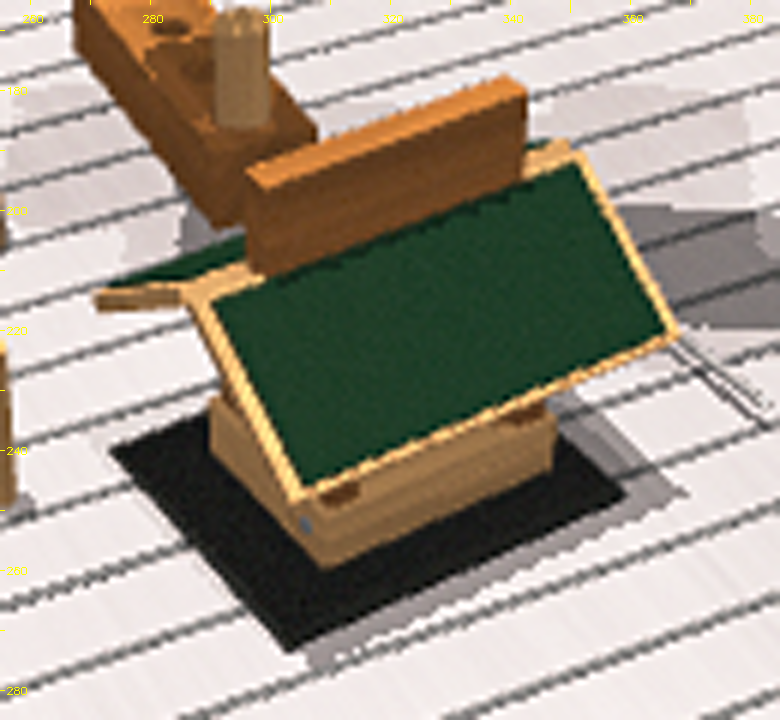

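```bash
python3 -c "
from h import *
t=cap('top')
P=[ray(t,270+a/7-.45,150+b/7-.45,193) for a,b in [(349,148),(391,147),(440,508),(397,513)]]
c=np.mean(P,0);d=(P[0]+P[1]-P[2]-P[3])/2;print(c,np.linalg.norm(d),np.degrees(np.arctan2(d[1],d[0])))
s=cap('scene')
P=[ray(s,255+a/6-.45,165+b/6-.45,193) for a,b in [(246,170),(262,187),(526,94),(507,76)]]
c=np.mean(P,0);d=(P[0]+P[1]-P[2]-P[3])/2;print(c,np.linalg.norm(d),np.degrees(np.arctan2(d[1],d[0])))
# re-evaluate earlier w/ correction
P=[ray(t,u-.45,v-.45,190) for u,v in [(212,215),(218,215.5),(203.2,267),(197.8,266)]];print('ridge0 top',np.mean(P,0))
P=[ray(s,u-.45,v-.45,190) for u,v in [(398.5,248.7),(400.5,252.5),(460,244.5),(459,240.5)]];print('ridge0 scene',np.mean(P,0))
C=[ray(t,160+a/6-.45,170+b/6-.45,14) for a,b in [(288,257),(547,310),(472,634),(208,576)]];print('dock',np.mean(C,0))
M=[ray(t,285+a/4-.4,120+b/4-.4,3) for a,b in [(45,225),(250,200),(283,443),(76,468)]];print('mat',np.mean(M,0))
go([577,-9,260],96)
"
```

```text
[567.27723946 -10.20158485 193.        ] 139.65538784854442 6.105678811190678
[569.15578216  -8.23293019 193.        ] 136.87357420186189 5.340072788226065
ridge0 top [459.2920038  303.00526172 190.        ]
ridge0 scene [460.81509693 304.53284894 190.        ]
dock [460.81767715 302.2204441   14.        ]
mat [577.11884482  -7.9210249    3.        ]
t 25.97 tcp [ 531.1 -245.1  141.4] z_tool yaw 78.07 tilt -5.67,0.90 q [-0.54  0.58  1.38 -0.04  1.27 -1.89] F [-0.1 -0.2 -0.4] w 87.7
shift in tool mm [-118.8   15.9  239.9]
 turn -17.9 -> z yaw 95.9, shift after turn [-118.8  -58.7  233.1]
 turn 162.1 -> z yaw -84.1, shift after turn [-118.8   58.7 -233.1]
```

Request:
{"api": "send_rows", "payload": {"commands": [[[-0.01,0,0,0,0.09],[-0.018,0,0,0,0.09],[-0.02,0,0,0,0.09],[-0.02,0,0,0,0.09],[-0.02,0,0.005,0,0.09],[-0.018,0,0.01,0,0.09],[-0.01,0,0.02,-1,0.09],[0,0,0.025,-2,0.09],[0,-0.002,0.025,-2,0.09],[0,-0.003,0.025,-2,0.09]]]}}

```text
time: 26.8
tool_pos: [563.4, -139.5, 255.9]
tcp_rot: [1.447, 1.452, 2.927]
contact_force: [-0.1, -0.5, 0.4]
grip_width: 89.6
```

```bash
python3 -c "
from h import *
go([566,-9,235],96)
"
```

```text
t 26.80 tcp [ 563.4 -139.5  255.9] z_tool yaw 84.73 tilt -6.66,1.45 q [-0.36  0.5   1.2  -0.02  1.56 -1.84] F [-0.1 -0.5  0.4] w 89.6
shift in tool mm [ 23.7   6.6 129.9]
 turn -11.3 -> z yaw 95.9, shift after turn [ 23.7 -18.9 128.7]
 turn 168.7 -> z yaw -84.1, shift after turn [  23.7   18.9 -128.7]
```

Request:
{"api": "send_rows", "payload": {"commands": [[[0,0.001,0.02,-2,0.09],[0,0,0.016,-1.5,0.09],[0,0,0.015,-1.5,0.09],[0,0,0.015,-1.5,0.09],[0,-0.001,0.015,-1.5,0.09],[0,-0.002,0.015,-1.5,0.09],[0,-0.002,0.015,-1,0.09],[0,-0.002,0.01,-0.5,0.09],[0,0,0.003,0,0.09]]]}}

```text
time: 27.55
tool_pos: [566.6, -3.7, 255.2]
tcp_rot: [1.23, 1.438, 2.918]
contact_force: [0.2, 0.7, 0.4]
grip_width: 89.9
```

```bash
python3 -c "
from h import *
go([566,-9,235],96)
"
```

```text
t 27.55 tcp [566.6  -3.7 255.2] z_tool yaw 96.56 tilt -7.39,1.68 q [-0.15  0.48  1.24  0.01  1.56 -1.84] F [0.2 0.7 0.4] w 89.9
shift in tool mm [20.  -1.3 -6.1]
 turn -0.6 -> z yaw 97.1, shift after turn [20.  -1.3 -6.1]
 turn 0.6 -> z yaw 96.0, shift after turn [20.  -1.4 -6.1]
 turn 179.4 -> z yaw -82.9, shift after turn [20.   1.3  6.1]
 turn -179.4 -> z yaw -84.0, shift after turn [20.   1.4  6.1]
```

Request:
{"api": "send_rows", "payload": {"commands": [[[0,0,-0.003,0.3,0.09],[0,0,-0.003,0,0.09],[0,0,0,0,0.09],[0,0,0,0,0.09],[0,0,0,0,0.09],[0,0,0,0,0.09],[0,0,0,0,0.09],[0,0,0,0,0.09],[0,0,0,0,0.09],[0,0,0,0,0.09]]]}}

```text
time: 28.38
tool_pos: [566.9, -13.8, 254.2]
tcp_rot: [1.249, 1.436, 2.926]
contact_force: [0.3, 0.7, 0.2]
grip_width: 89.7
```

```bash
python3 -c "
from h import *
go([566,-9,235],96)
"
```

```text
t 28.38 tcp [566.9 -13.8 254.2] z_tool yaw 95.94 tilt -7.52,1.65 q [-0.16  0.48  1.23  0.01  1.56 -1.84] F [0.3 0.7 0.2] w 89.7
shift in tool mm [19.3 -2.   4. ]
 turn 0.1 -> z yaw 95.9, shift after turn [19.3 -2.   4. ]
 turn -0.1 -> z yaw 96.0, shift after turn [19.3 -2.   4. ]
 turn -179.9 -> z yaw -84.1, shift after turn [19.3  2.  -4. ]
 turn 179.9 -> z yaw -84.0, shift after turn [19.3  2.  -4. ]
```

Request:
{"api": "send_rows", "payload": {"commands": [[[0.008,-0.001,0.003,0,0.09],[0.015,-0.002,0.001,0,0.09],[0.015,-0.002,0,0,0.09],[0.015,-0.002,0,0,0.09],[0.012,-0.002,0,0,0.09],[0.006,-0.001,0,0,0.09]]]}}

```text
time: 28.88
tool_pos: [567.6, -5.0, 179.6]
tcp_rot: [1.244, 1.44, 2.921]
contact_force: [-0.5, -0.0, 0.1]
grip_width: 90.4
```

```bash
python3 -c "
from h import *
go([565.5,-9,162],96)
s=cap('scene');crop(s['color'],240,120,390,270,5,'s22c')
"
```

```text
t 28.88 tcp [567.6  -5.  179.6] z_tool yaw 95.98 tilt -7.27,1.63 q [-0.15  0.53  1.36  0.01  1.38 -1.83] F [-0.5 -0.   0.1] w 90.4
shift in tool mm [17.6  0.4 -4.5]
 turn 0.0 -> z yaw 96.0, shift after turn [17.6  0.4 -4.5]
 turn -0.0 -> z yaw 96.0, shift after turn [17.6  0.4 -4.5]
 turn -180.0 -> z yaw -84.0, shift after turn [17.6 -0.4  4.5]
 turn 180.0 -> z yaw -84.0, shift after turn [17.6 -0.4  4.5]
```

View pics/s22c.png

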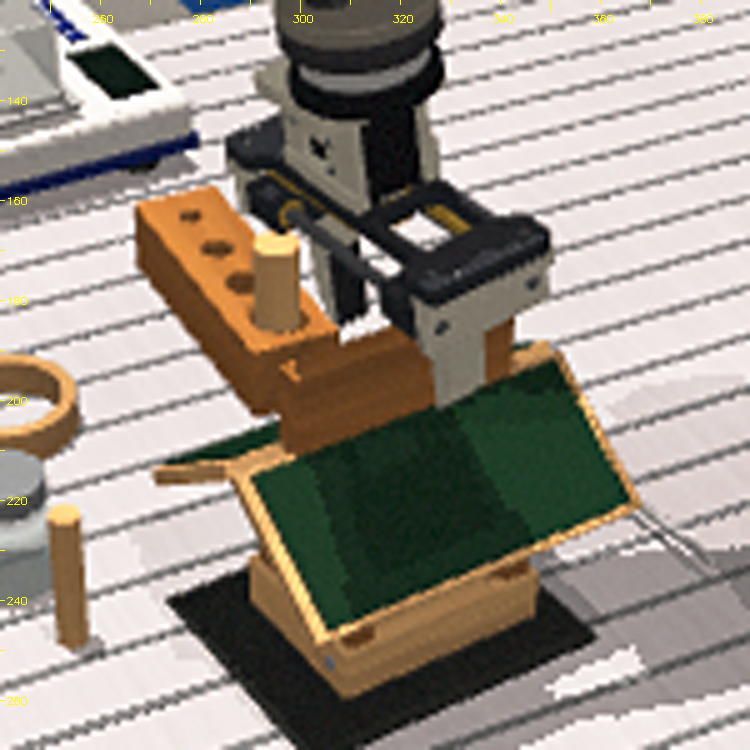

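Request:
{"api": "send_rows", "payload": {"commands": [[[0.007,0,-0.003,0,0.09],[0.007,-0.001,-0.001,0,0.09],[0.002,0,0,0,0.09]]]}}

```text
time: 29.18
tool_pos: [566.9, -8.2, 161.8]
tcp_rot: [1.244, 1.44, 2.922]
contact_force: [0.4, -0.6, 0.4]
grip_width: 89.9
```

```bash
python3 -c "
from h import *
go([565.5,-9,162],96)
"
```

```text
t 29.18 tcp [566.9  -8.2 161.8] z_tool yaw 96.02 tilt -7.30,1.63 q [-0.15  0.55  1.38  0.01  1.34 -1.84] F [ 0.4 -0.6  0.4] w 89.9
shift in tool mm [-0.   1.5 -0.6]
 turn -0.0 -> z yaw 96.0, shift after turn [-0.   1.5 -0.6]
 turn 0.0 -> z yaw 96.0, shift after turn [-0.   1.5 -0.6]
 turn 180.0 -> z yaw -84.0, shift after turn [-0.  -1.5  0.6]
 turn -180.0 -> z yaw -84.0, shift after turn [-0.  -1.5  0.6]
```

Request:
{"api": "send_rows", "payload": {"commands": [[[0,0.001,-0.001,0,0.01],[0,0,0,0,0.01],[0,0,0,0,0.01],[0,0,0,0,0.01],[0,0,0,0,0.01],[0,0,0,0,0.01],[0,0,0,0,0.01],[0,0,0,0,0.01],[0,0,0,0,0.01],[0,0,0,0,0.01]]]}}

```text
time: 30.02
tool_pos: [567.0, -9.9, 163.9]
tcp_rot: [1.241, 1.444, 2.919]
contact_force: [-0.2, -0.4, -0.5]
grip_width: 28.2
```

```bash
python3 -c "
from h import *
go([565.5,-9,162],96)
"
```

```text
t 30.02 tcp [567.   -9.9 163.9] z_tool yaw 96.00 tilt -7.08,1.60 q [-0.16  0.54  1.38  0.01  1.34 -1.84] F [-0.2 -0.4 -0.5] w 28.2
shift in tool mm [2.1 1.1 1. ]
 turn 0.0 -> z yaw 96.0, shift after turn [2.1 1.1 1. ]
 turn -0.0 -> z yaw 96.0, shift after turn [2.1 1.1 1. ]
 turn -180.0 -> z yaw -84.0, shift after turn [ 2.1 -1.1 -1. ]
 turn 180.0 -> z yaw -84.0, shift after turn [ 2.1 -1.1 -1. ]
```

Request:
{"api": "send_rows", "payload": {"commands": [[[0.002,0,0.001,0,0.01],[0,0,0,0,0.01],[0,0,0,0,0.01],[0,0,0,0,0.01]]]}}

```text
time: 30.35
tool_pos: [566.9, -10.0, 162.1]
tcp_rot: [1.265, 1.445, 2.943]
contact_force: [-0.2, -1.6, 0.6]
grip_width: 18.4
```

```bash
python3 -c "
from h import *
go([461-2.3,303,220],76.9)
"
```

```text
t 30.35 tcp [566.9 -10.  162.1] z_tool yaw 96.02 tilt -7.02,1.41 q [-0.16  0.55  1.39  0.01  1.33 -1.84] F [-0.2 -1.6  0.6] w 18.4
shift in tool mm [-36.5  79.7 324.6]
 turn 19.1 -> z yaw 77.0, shift after turn [-36.5 181.6 280.6]
 turn -160.9 -> z yaw -103.0, shift after turn [ -36.5 -181.6 -280.6]
```

Request:
{"api": "send_rows", "payload": {"commands": [[[0.0015,0,0,0,0.01],[0.0015,0,0,0,0.01],[0.0015,0,0,0,0.01],[0.0015,0,0,0,0.01],[0.0015,0,0,0,0.01],[0.0015,0,0,0,0.01],[0.0015,0,0,0,0.01],[0.0015,0,0,0,0.01],[0.0015,0,0,0,0.01],[0.0015,0,0,0,0.01]]]}}

```text
time: 31.18
tool_pos: [567.0, -8.8, 161.6]
tcp_rot: [1.259, 1.459, 2.936]
contact_force: [-1.6, -0.4, 10.5]
grip_width: 18.4
```

```bash
python3 -c "
from h import *
state()
"
```

```text
t 31.18 tcp [567.   -8.8 161.6] z_tool yaw 96.02 tilt -6.24,1.30 q [-0.15  0.54  1.4   0.01  1.31 -1.83] F [-1.6 -0.4 10.5] w 18.4
```

Request:
{"api": "send_rows", "payload": {"commands": [[[0.0025,0,0,0,0.01],[0.0025,0,0,0,0.01],[0.0025,0,0,0,0.01],[0.0025,0,0,0,0.01],[0.0025,0,0,0,0.01],[0.0025,0,0,0,0.01],[0.0025,0,0,0,0.01],[0.0025,0,0,0,0.01],[0.0025,0,0,0,0.01],[0.0025,0,0,0,0.01]]]}}

```text
time: 32.02
tool_pos: [567.4, -8.8, 161.4]
tcp_rot: [1.275, 1.483, 2.951]
contact_force: [-3.6, -0.4, 15.8]
grip_width: 18.2
```

```bash
python3 -c "
from h import *
state()
s=cap('scene');crop(s['color'],240,120,390,270,5,'s23c')
"
```

```text
t 32.02 tcp [567.4  -8.8 161.4] z_tool yaw 95.97 tilt -4.95,0.96 q [-0.15  0.53  1.42  0.    1.28 -1.83] F [-3.6 -0.4 15.8] w 18.2
```

View pics/s23c.png

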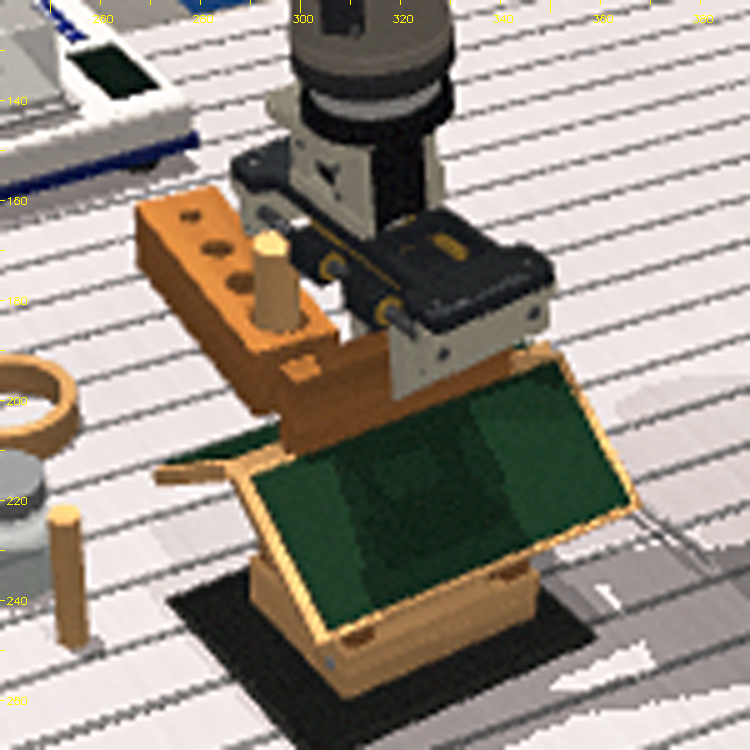

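Request:
{"api": "send_rows", "payload": {"commands": [[[0.0025,0,0,0,0.01],[0.0025,0,0,0,0.01],[0.0025,0,0,0,0.01],[0.0025,0,0,0,0.01],[0.0025,0,0,0,0.01],[0.0025,0,0,0,0.01],[0.0025,0,0,0,0.01],[0.0025,0,0,0,0.01],[0.0025,0,0,0,0.01],[0.0025,0,0,0,0.01]]]}}

```text
time: 32.9
tool_pos: [567.9, -8.9, 161.3]
tcp_rot: [1.305, 1.506, 2.982]
contact_force: [-4.0, -0.9, 15.1]
grip_width: 17.8
```

Request:
{"api": "send_rows", "payload": {"commands": [[[0.0025,0,0,0,0.01],[0.0025,0,0,0,0.01],[0.0025,0,0,0,0.01],[0.0025,0,0,0,0.01],[0.0025,0,0,0,0.01],[0.0025,0,0,0,0.01],[0.0025,0,0,0,0.01],[0.0025,0,0,0,0.01],[0.0025,0,0,0,0.01],[0.0025,0,0,0,0.01]]]}}

```text
time: 33.73
tool_pos: [568.3, -9.0, 161.1]
tcp_rot: [1.356, 1.528, 3.033]
contact_force: [-5.2, -0.4, 16.1]
grip_width: 17.8
```

```bash
python3 -c "
from h import *
state()
"
```

```text
t 33.73 tcp [568.3  -9.  161.1] z_tool yaw 96.09 tilt -2.42,0.26 q [-0.15  0.5   1.46 -0.    1.22 -1.83] F [-5.2 -0.4 16.1] w 17.8
```

Request:
{"api": "send_rows", "payload": {"commands": [[[0.0025,0,0,0,0.01],[0.0025,0,0,0,0.01],[0.0025,0,0,0,0.01],[0.0025,0,0,0,0.01],[0.0025,0,0,0,0.01],[0.0025,0,0,0,0.01],[0.0025,0,0,0,0.01],[0.0025,0,0,0,0.01],[0.0025,0,0,0,0.01],[0.0025,0,0,0,0.01]]]}}

```text
time: 34.57
tool_pos: [568.8, -9.0, 161.0]
tcp_rot: [1.45, 1.549, 3.128]
contact_force: [-5.2, -1.2, 16.3]
grip_width: 17.7
```

Request:
{"api": "send_rows", "payload": {"commands": [[[0.0025,0,0,0,0.01],[0.0025,0,0,0,0.01],[0.0025,0,0,0,0.01],[0.0025,0,0,0,0.01],[0.0025,0,0,0,0.01],[0.0025,0,0,0,0.01],[0.0025,0,0,0,0.01],[0.0025,0,0,0,0.01],[0.0025,0,0,0,0.01],[0.0025,0,0,0,0.01]]]}}

```text
time: 35.4
tool_pos: [569.3, -9.0, 160.8]
tcp_rot: [2.013, 1.568, -2.595]
contact_force: [-5.9, -1.5, 16.8]
grip_width: 17.8
```

```bash
python3 -c "
from h import *
go([461,303,222],76.9)
s=cap('scene');crop(s['color'],240,120,390,270,5,'s24c')
"
```

```text
t 35.40 tcp [569.3  -9.  160.8] z_tool yaw 96.01 tilt -0.13,-0.08 q [-0.15  0.48  1.49 -0.    1.17 -1.82] F [-5.9 -1.5 16.8] w 17.8
shift in tool mm [-61.3  75.2 321.6]
 turn 19.1 -> z yaw 76.9, shift after turn [-61.3 176.3 279.2]
 turn -160.9 -> z yaw -103.1, shift after turn [ -61.3 -176.3 -279.2]
```

View pics/s24c.png

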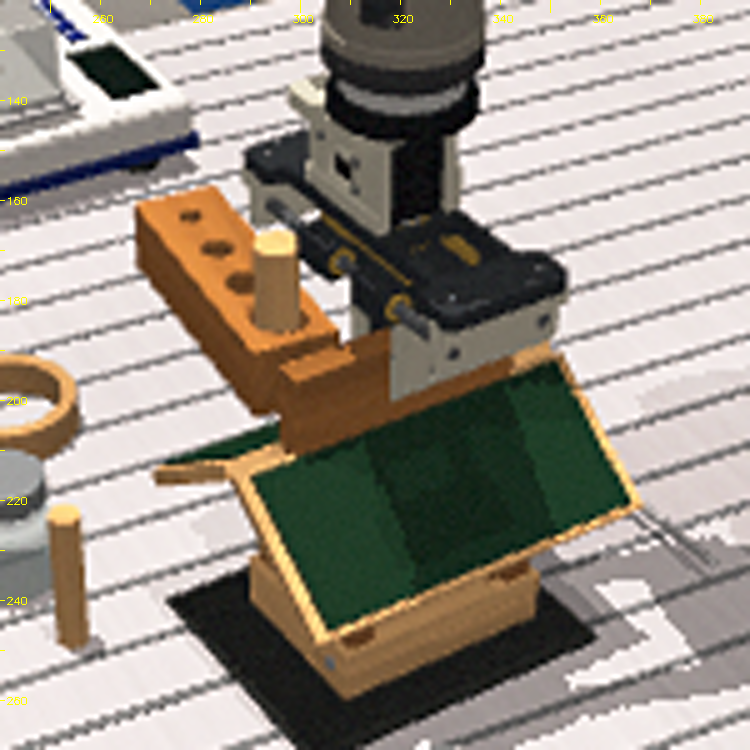

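Request:
{"api": "send_rows", "payload": {"commands": [[[0.0025,0,0,0,0.01],[0.0025,0,0,0,0.01],[0.0025,0,0,0,0.01],[0.0025,0,0,0,0.01],[0.0025,0,0,0,0.01],[0.0025,0,0,0,0.01],[0.0025,0,0,0,0.01],[0.0025,0,0,0,0.01],[0.0025,0,0,0,0.01],[0.0025,0,0,0,0.01]]]}}

```text
time: 36.28
tool_pos: [569.7, -9.0, 160.7]
tcp_rot: [-1.762, 1.555, -0.088]
contact_force: [-6.3, -1.4, 16.9]
grip_width: 18.2
```

Request:
{"api": "send_rows", "payload": {"commands": [[[-0.005,0,0,0,0.01],[-0.015,0,0,0,0.01],[-0.02,0,0,0,0.01],[-0.02,0,0,0,0.01],[-0.01,0.002,0.008,0,0.01]]]}}

```text
time: 36.7
tool_pos: [561.1, -0.1, 226.4]
tcp_rot: [0.222, 1.566, 1.894]
contact_force: [0.1, -0.5, -5.8]
grip_width: 17.4
```

```bash
python3 -c "
from h import *
go([461,303,222],76.9)
"
```

```text
t 36.70 tcp [ 5.611e+02 -1.000e-01  2.264e+02] z_tool yaw 95.80 tilt -0.08,0.24 q [-0.14  0.41  1.42  0.    1.31 -1.81] F [ 0.1 -0.5 -5.8] w 17.4
shift in tool mm [  5.8  69.  311.6]
 turn 18.9 -> z yaw 76.9, shift after turn [  5.8 166.2 272.5]
 turn -161.1 -> z yaw -103.1, shift after turn [   5.8 -166.2 -272.5]
```

Request:
{"api": "send_rows", "payload": {"commands": [[[0,0.007,0.025,1.5,0.01],[0,0.009,0.032,2.2,0.01],[0,0.01,0.031,2.2,0.01],[0,0.011,0.031,2.2,0.01],[0,0.013,0.03,2.2,0.01],[0,0.014,0.03,2.2,0.01],[0,0.015,0.029,2.2,0.01],[0,0.015,0.026,2.2,0.01],[0,0.012,0.016,1.5,0.01]]]}}

```text
time: 37.45
tool_pos: [455.2, 267.8, 221.0]
tcp_rot: [1.459, 1.553, 2.787]
contact_force: [-0.3, -0.4, -6.3]
grip_width: 17.7
```

```bash
python3 -c "
from h import *
go([461,303,222],76.9)
"
```

```text
t 37.45 tcp [455.2 267.8 221. ] z_tool yaw 76.07 tilt -0.97,0.36 q [ 0.38  0.36  1.52  0.01  1.28 -0.95] F [-0.3 -0.4 -6.3] w 17.7
shift in tool mm [-0.9  2.9 35.6]
 turn 0.8 -> z yaw 75.2, shift after turn [-0.9  3.4 35.5]
 turn -0.8 -> z yaw 76.9, shift after turn [-0.9  2.4 35.6]
 turn -179.2 -> z yaw -104.8, shift after turn [ -0.9  -3.4 -35.5]
 turn 179.2 -> z yaw -103.1, shift after turn [ -0.9  -2.4 -35.6]
```

Request:
{"api": "send_rows", "payload": {"commands": [[[0,0,0.015,-0.8,0.01],[0.003,0,0.008,0,0.01],[0.005,0,0.002,0,0.01],[0.004,0,0,0,0.01]]]}}

```text
time: 37.78
tool_pos: [454.3, 298.9, 205.0]
tcp_rot: [1.551, 1.545, 2.899]
contact_force: [0.5, -0.1, -6.6]
grip_width: 18.0
```

```bash
python3 -c "
from h import *
go([462,303,180],76.9)
"
```

```text
t 37.78 tcp [454.3 298.9 205. ] z_tool yaw 77.22 tilt -1.46,0.36 q [ 0.43  0.4   1.49  0.02  1.27 -0.92] F [ 0.5 -0.1 -6.6] w 18.0
shift in tool mm [24.8 -7.2  5.6]
 turn -0.3 -> z yaw 77.5, shift after turn [24.8 -7.3  5.6]
 turn 0.3 -> z yaw 76.9, shift after turn [24.8 -7.2  5.7]
 turn 179.7 -> z yaw -102.5, shift after turn [24.8  7.3 -5.6]
 turn -179.7 -> z yaw -103.1, shift after turn [24.8  7.2 -5.7]
```

Request:
{"api": "send_rows", "payload": {"commands": [[[0.004,-0.004,0.003,0.3,0.01],[0.006,-0.003,0.001,0,0.01],[0.004,0,0,0,0.01]]]}}

```text
time: 38.03
tool_pos: [462.0, 299.2, 187.7]
tcp_rot: [1.657, 1.542, 2.996]
contact_force: [-0.0, 0.1, -6.1]
grip_width: 18.1
```

```bash
python3 -c "
from h import *
go([462,303,180],76.9)
s=cap('scene');crop(s['color'],330,180,490,345,5,'s25c')
t=cap('top');crop(t['color'],160,180,290,300,6,'t25c')
"
```

```text
t 38.03 tcp [462.  299.2 187.7] z_tool yaw 76.76 tilt -1.63,0.24 q [ 0.43  0.43  1.49  0.02  1.24 -0.92] F [-0.   0.1 -6.1] w 18.1
shift in tool mm [7.7 0.7 3.7]
 turn 0.1 -> z yaw 76.6, shift after turn [7.7 0.7 3.7]
 turn -0.1 -> z yaw 76.9, shift after turn [7.7 0.7 3.7]
 turn -179.9 -> z yaw -103.4, shift after turn [ 7.7 -0.7 -3.7]
 turn 179.9 -> z yaw -103.1, shift after turn [ 7.7 -0.7 -3.7]
```

View pics/s25c.png

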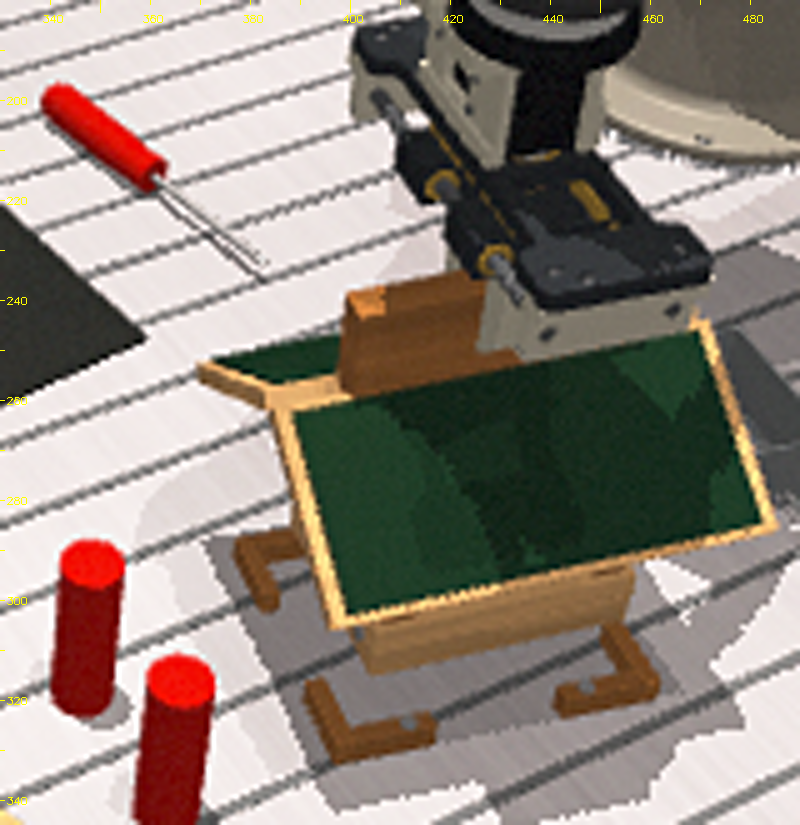

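View pics/t25c.png

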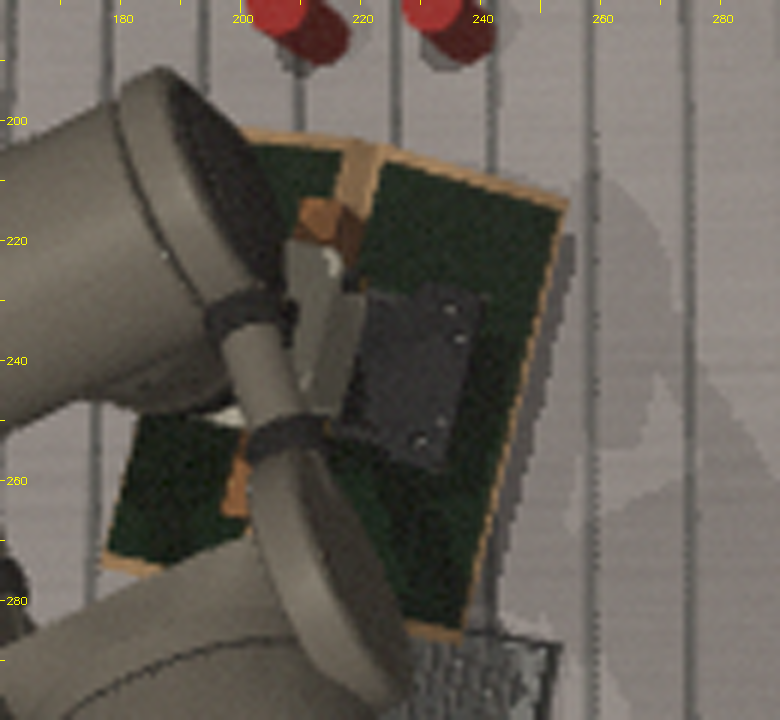

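```bash
python3 -c "
from h import *
s=cap('scene')
a=np.radians(-13.2);X=np.array([np.cos(a),np.sin(a)]);Y=np.array([-np.sin(a),np.cos(a)])
c=np.array([460.7,299.2])
for sx in (65,-65):
  p=c+sx*X+50*Y
  for z in (27,30,32): print(sx,z,proj(s,[*p,z]).round(1))
print('obs',405-.45,314.4-.45, 330+628/5-.45,180+620/5-.45)
for z in (27,29): print(ray(s,404.55,313.95,z),ray(s,455.15,303.55,z+3))
for sx in (81,-81):
  p=np.array([461.3,303])+sx*X+66*Y; print('stop',proj(s,[*p,14]))
"
```

```text
65 27 [400.6 316.1]
65 30 [400.7 315.2]
65 32 [400.8 314.6]
-65 27 [451.6 305.9]
-65 30 [451.8 305. ]
-65 32 [452.  304.4]
obs 404.55 313.95 455.15000000000003 303.55
[523.3361022  332.08752642  27.        ] [398.72043413 362.75561793  30.        ]
[524.59986208 333.35584369  29.        ] [400.28514652 363.95550587  32.        ]
stop [396.92889599 327.77294745]
stop [460.91793643 314.65193408]
```

Request:
{"api": "send_rows", "payload": {"commands": [[[-0.002,-0.004,0.003,0,0.01],[-0.001,-0.004,0.002,0,0.01],[-0.001,-0.002,0,0,0.01]]]}}

```text
time: 38.43
tool_pos: [473.7, 301.6, 193.2]
tcp_rot: [1.631, 1.543, 2.969]
contact_force: [-0.6, 0.4, -6.3]
grip_width: 17.9
```

```bash
python3 -c "
from h import *
go([462,303,180],76.9)
s=cap('scene');crop(s['color'],370,270,490,345,6,'s26c')
"
```

```text
t 38.43 tcp [473.7 301.6 193.2] z_tool yaw 76.70 tilt -1.59,0.28 q [ 0.42  0.45  1.46  0.02  1.26 -0.92] F [-0.6  0.4 -6.3] w 17.9
shift in tool mm [13.5 11.3 -1.3]
 turn 0.2 -> z yaw 76.5, shift after turn [13.5 11.3 -1.3]
 turn -0.2 -> z yaw 76.9, shift after turn [13.5 11.3 -1.2]
 turn -179.8 -> z yaw -103.5, shift after turn [ 13.5 -11.3   1.3]
 turn 179.8 -> z yaw -103.1, shift after turn [ 13.5 -11.3   1.2]
```

View pics/s26c.png

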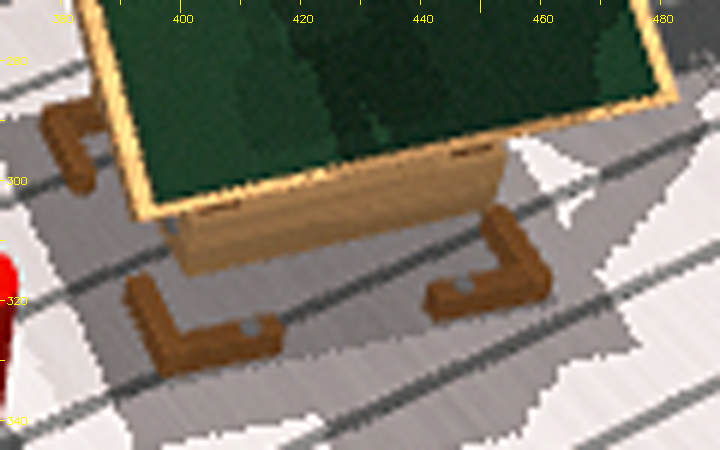

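```bash
python3 -c "
from h import *
s=cap('scene')
p1=ray(s,400.85,315.4,33.5);p2=ray(s,452.0,304.0,38.5);print(p1,p2,np.linalg.norm(p1-p2))
a=np.radians(-13.2);X=np.array([np.cos(a),np.sin(a)]);Y=np.array([-np.sin(a),np.cos(a)])
c=(p1+p2)[:2]/2-50*Y;print('base centre',c,np.degrees(np.arctan2(*(p1-p2)[[1,0]])))
# stop outer corners in scene at z=14
q1=ray(s,396.7-.45,332.0-.45,14);q2=ray(s,461.9-.45,318.6-.45,14);print(q1,q2,np.linalg.norm(q1-q2))
"
```

```text
[537.63009702 335.81630074  33.5       ] [412.93627408 365.5726755   38.5       ] 128.29260040360433
base centre [463.86564205 302.01554298] -13.421789108256082
[562.9261155  356.75222227  14.        ] [403.65263567 394.32843405  14.        ] 163.64599924514647
```

Request:
{"api": "send_rows", "payload": {"commands": [[[0.004,0.001,0,0,0.01],[0.004,0,0,0,0.01],[0.003,0,0,0,0.01]]]}}

```text
time: 38.78
tool_pos: [472.6, 301.9, 182.4]
tcp_rot: [1.585, 1.544, 2.924]
contact_force: [-0.1, -0.5, -5.5]
grip_width: 18.0
```

```bash
python3 -c "
from h import *
go([472,302,160],76.9)
s=cap('scene');crop(s['color'],370,270,490,345,6,'s27c')
"
```

```text
t 38.78 tcp [472.6 301.9 182.4] z_tool yaw 76.69 tilt -1.48,0.33 q [ 0.42  0.46  1.47  0.02  1.23 -0.92] F [-0.1 -0.5 -5.5] w 18.0
shift in tool mm [22.4  0.  -0. ]
 turn 0.2 -> z yaw 76.5, shift after turn [22.4  0.  -0. ]
 turn -0.2 -> z yaw 76.9, shift after turn [22.4  0.  -0. ]
 turn -179.8 -> z yaw -103.5, shift after turn [22.4 -0.   0. ]
 turn 179.8 -> z yaw -103.1, shift after turn [22.4 -0.   0. ]
```

View pics/s27c.png

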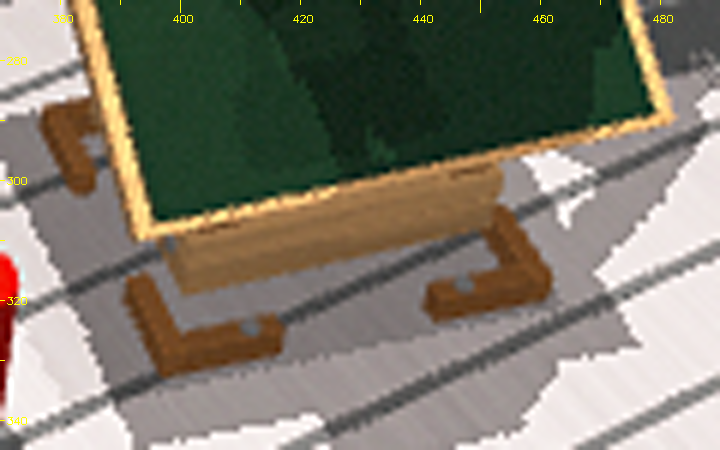

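Request:
{"api": "send_rows", "payload": {"commands": [[[0.004,0.002,-0.001,0,0.01],[0.004,0,0,0,0.01],[0.003,0,0,0,0.01]]]}}

```text
time: 39.08
tool_pos: [469.2, 301.3, 169.7]
tcp_rot: [1.618, 1.543, 2.957]
contact_force: [-0.4, -0.4, -6.1]
grip_width: 17.8
```

```bash
python3 -c "
from h import *
go([470,302,160],76.9)
s=cap('scene');crop(s['color'],370,270,490,345,6,'s28c')
"
```

```text
t 39.08 tcp [469.2 301.3 169.7] z_tool yaw 76.71 tilt -1.56,0.29 q [ 0.42  0.46  1.5   0.02  1.2  -0.92] F [-0.4 -0.4 -6.1] w 17.8
shift in tool mm [ 9.7 -0.9  0.9]
 turn 0.2 -> z yaw 76.5, shift after turn [ 9.7 -0.9  0.9]
 turn -0.2 -> z yaw 76.9, shift after turn [ 9.7 -0.9  0.9]
 turn -179.8 -> z yaw -103.5, shift after turn [ 9.7  0.9 -0.9]
 turn 179.8 -> z yaw -103.1, shift after turn [ 9.7  0.9 -0.9]
```

View pics/s28c.png

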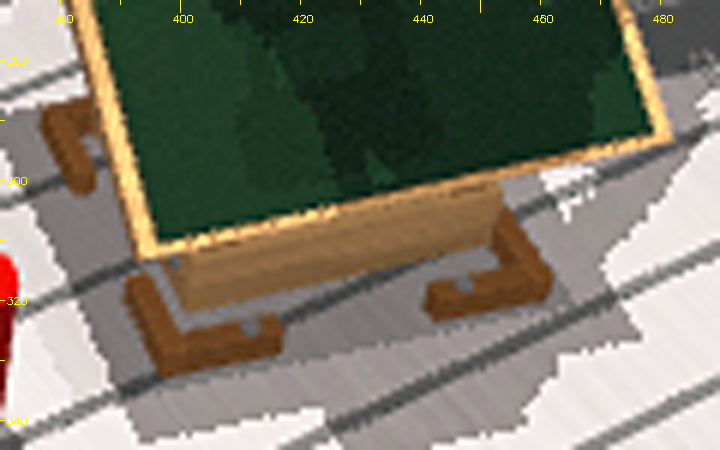

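Request:
{"api": "send_rows", "payload": {"commands": [[[0.003,0,0,0,0.01],[0.002,0,0,0,0.01],[0.001,0,0,0,0.01]]]}}

```text
time: 39.38
tool_pos: [468.5, 301.2, 162.3]
tcp_rot: [1.652, 1.542, 2.991]
contact_force: [0.7, -0.6, -6.6]
grip_width: 18.0
```

```bash
python3 -c "
from h import *
go([468,302,158],76.9)
"
```

```text
t 39.38 tcp [468.5 301.2 162.3] z_tool yaw 76.72 tilt -1.66,0.25 q [ 0.42  0.47  1.51  0.02  1.19 -0.92] F [ 0.7 -0.6 -6.6] w 18.0
shift in tool mm [4.3 0.5 0.7]
 turn 0.2 -> z yaw 76.5, shift after turn [4.3 0.5 0.7]
 turn -0.2 -> z yaw 76.9, shift after turn [4.3 0.5 0.7]
 turn -179.8 -> z yaw -103.5, shift after turn [ 4.3 -0.5 -0.7]
 turn 179.8 -> z yaw -103.1, shift after turn [ 4.3 -0.5 -0.7]
```

Request:
{"api": "send_rows", "payload": {"commands": [[[0.0015,0,0,0,0.01],[0.001,0,0,0,0.01],[0.001,0,0,0,0.01]]]}}

```text
time: 39.63
tool_pos: [468.4, 301.4, 160.2]
tcp_rot: [1.629, 1.542, 2.968]
contact_force: [-3.8, -1.7, 6.0]
grip_width: 17.6
```

```bash
python3 -c "
from h import *
go([468,302,158],76.9)
s=cap('scene');crop(s['color'],370,270,490,345,6,'s29c')
"
```

```text
t 39.63 tcp [468.4 301.4 160.2] z_tool yaw 76.72 tilt -1.60,0.28 q [ 0.42  0.47  1.51  0.02  1.18 -0.92] F [-3.8 -1.7  6. ] w 17.6
shift in tool mm [2.2 0.5 0.5]
 turn 0.2 -> z yaw 76.5, shift after turn [2.2 0.5 0.5]
 turn -0.2 -> z yaw 76.9, shift after turn [2.2 0.5 0.5]
 turn -179.8 -> z yaw -103.5, shift after turn [ 2.2 -0.5 -0.5]
 turn 179.8 -> z yaw -103.1, shift after turn [ 2.2 -0.5 -0.5]
```

View pics/s29c.png

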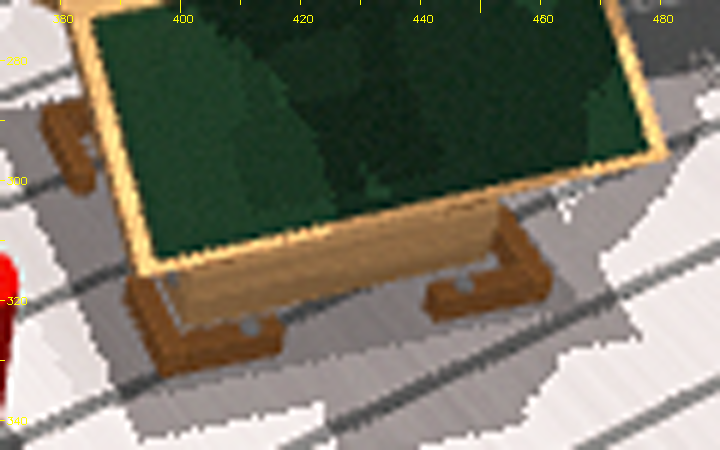

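Request:
{"api": "send_rows", "payload": {"commands": [[[0.001,0.001,0,0,0.01],[0.001,0.001,0,0,0.01],[0.001,0.001,0,0,0.01],[0.001,0.001,0,0,0.01],[0.001,0.001,0,0,0.01],[0.001,0.001,0,0,0.01]]]}}

```text
time: 40.18
tool_pos: [465.5, 301.9, 159.1]
tcp_rot: [1.507, 1.554, 2.847]
contact_force: [-2.8, -2.2, 4.2]
grip_width: 18.0
```

```bash
python3 -c "
from h import *
go([468,302,158],76.9)
s=cap('scene');crop(s['color'],330,180,490,345,5,'s30c')
"
```

```text
t 40.18 tcp [465.5 301.9 159.1] z_tool yaw 76.74 tilt -0.92,0.28 q [ 0.43  0.46  1.53  0.01  1.16 -0.91] F [-2.8 -2.2  4.2] w 18.0
shift in tool mm [ 1.1 -2.4  0.7]
 turn 0.2 -> z yaw 76.6, shift after turn [ 1.1 -2.4  0.7]
 turn -0.2 -> z yaw 76.9, shift after turn [ 1.1 -2.5  0.7]
 turn -179.8 -> z yaw -103.4, shift after turn [ 1.1  2.4 -0.7]
 turn 179.8 -> z yaw -103.1, shift after turn [ 1.1  2.5 -0.7]
```

View pics/s30c.png

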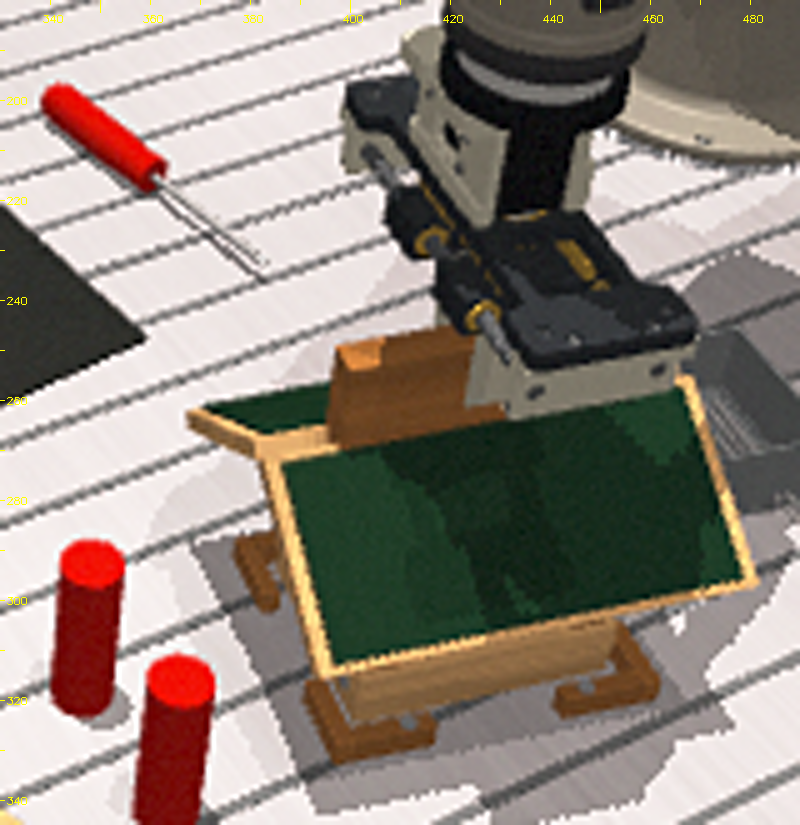

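Request:
{"api": "send_rows", "payload": {"commands": [[[0.0015,0.001,0,0,0.01],[0.0015,0.001,0,0,0.01],[0.0015,0.001,0,0,0.01],[0.0015,0.0005,0,0,0.01],[0.0015,0.0005,0,0,0.01],[0.0015,0.0005,0,0,0.01],[0.0015,0,0,0,0.01],[0.0015,0,0,0,0.01]]]}}

```text
time: 40.9
tool_pos: [462.4, 302.5, 158.0]
tcp_rot: [0.651, 1.564, 1.993]
contact_force: [-5.3, -2.9, 11.6]
grip_width: 17.8
```

```bash
python3 -c "
from h import *
go([462,302,158],76.9)
s=cap('scene');crop(s['color'],330,220,490,345,5,'s31c')
"
```

```text
t 40.90 tcp [462.4 302.5 158. ] z_tool yaw 76.86 tilt -0.15,0.33 q [ 0.44  0.45  1.55  0.01  1.14 -0.91] F [-5.3 -2.9 11.6] w 17.8
shift in tool mm [-0.1  0.2 -0.5]
 turn 0.0 -> z yaw 76.8, shift after turn [-0.1  0.2 -0.5]
 turn -0.0 -> z yaw 76.9, shift after turn [-0.1  0.2 -0.5]
 turn -180.0 -> z yaw -103.2, shift after turn [-0.1 -0.2  0.5]
 turn 180.0 -> z yaw -103.1, shift after turn [-0.1 -0.2  0.5]
```

View pics/s31c.png

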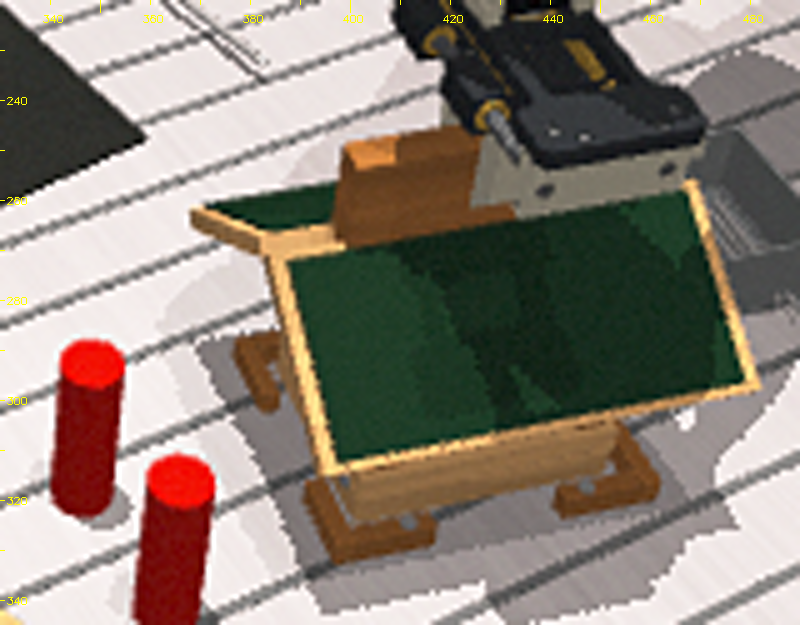

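Request:
{"api": "send_rows", "payload": {"commands": [[[0.0015,0.0004,0,0,0.01],[0.0015,0.0004,0,0,0.01],[0.0015,0.0004,0,0,0.01],[0.0015,0.0004,0,0,0.01],[0.0015,0.0004,0,0,0.01],[0.0015,0.0004,0,0,0.01],[0.001,0,0,0,0.01]]]}}

```text
time: 41.53
tool_pos: [461.9, 302.6, 157.7]
tcp_rot: [-0.743, 1.559, 0.6]
contact_force: [-3.0, -1.5, 5.4]
grip_width: 17.6
```

```bash
python3 -c "
from h import *
go([462,302,158],76.9)
s=cap('scene');crop(s['color'],330,220,490,345,5,'s32c')
"
```

```text
t 41.53 tcp [461.9 302.6 157.7] z_tool yaw 76.92 tilt 0.56,0.38 q [ 0.44  0.45  1.56  0.    1.12 -0.9 ] F [-3.  -1.5  5.4] w 17.6
shift in tool mm [-0.3 -0.3 -0.5]
 turn -0.0 -> z yaw 76.9, shift after turn [-0.3 -0.3 -0.5]
 turn 0.0 -> z yaw 76.9, shift after turn [-0.3 -0.3 -0.5]
 turn 180.0 -> z yaw -103.1, shift after turn [-0.3  0.3  0.5]
 turn -180.0 -> z yaw -103.1, shift after turn [-0.3  0.3  0.5]
```

View pics/s32c.png

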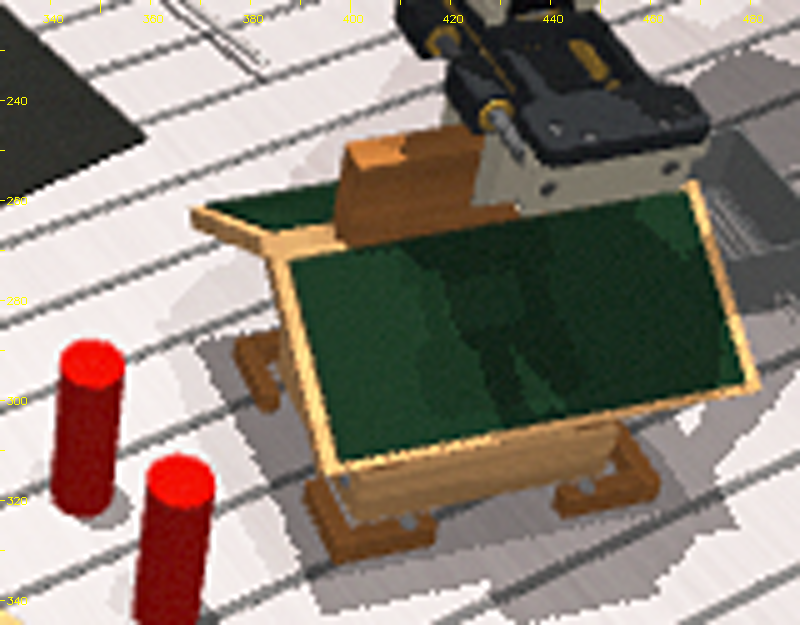

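Request:
{"api": "send_rows", "payload": {"commands": [[[0,0,0,0,0.02],[0,0,0,0,0.025],[0,0,0,0,0.04],[0,0,0,0,0.06],[0,0,0,0,0.07],[0,0,0,0,0.07],[0,0,0,0,0.07]]]}}

```text
time: 42.17
tool_pos: [463.3, 304.2, 157.9]
tcp_rot: [-0.692, 1.553, 0.65]
contact_force: [0.7, -0.1, -0.7]
grip_width: 53.6
```

```bash
python3 -c "
from h import *
state()
s=cap('scene');crop(s['color'],330,220,490,345,5,'s33c')
"
```

```text
t 42.17 tcp [463.3 304.2 157.9] z_tool yaw 76.91 tilt 0.79,0.60 q [ 0.44  0.45  1.56  0.    1.12 -0.9 ] F [ 0.7 -0.1 -0.7] w 53.6
```

View pics/s33c.png

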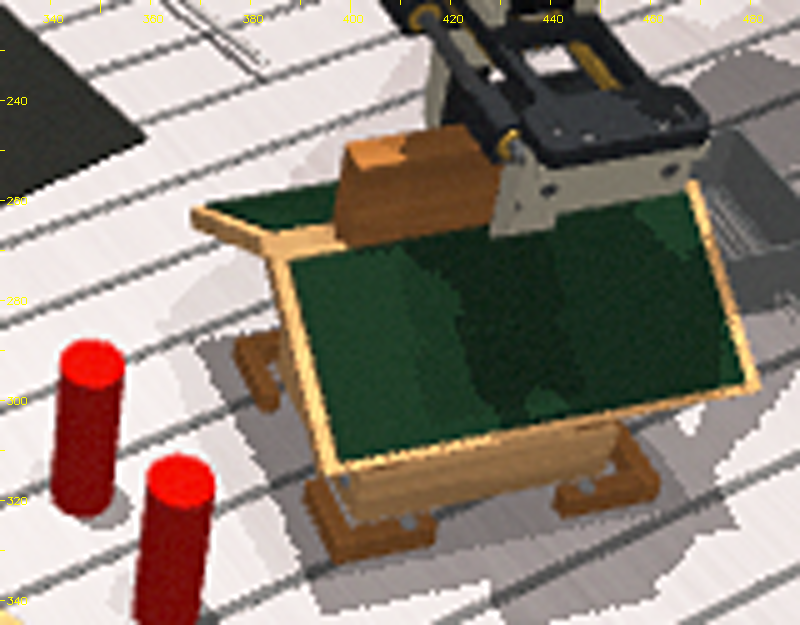

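Flat, with no shift on release. Now I rise clear and move off for a last look.

Request:
{"api": "send_rows", "payload": {"commands": [[[-0.003,0,0,0,0.08],[-0.012,0,0,0,0.08],[-0.025,0,0,0,0.08],[-0.03,0,0,0,0.08],[-0.03,0,0,0,0.08],[-0.02,0,-0.02,0,0.08],[0,0,-0.035,0,0.08],[0,0,-0.035,0,0.08],[0,0,-0.035,0,0.08],[0,0,-0.035,0,0.08]]]}}

```text
time: 43.05
tool_pos: [424.9, 147.1, 282.2]
tcp_rot: [-0.726, 1.552, 0.626]
contact_force: [0.6, -0.3, 0.2]
grip_width: 80.0
```

Request:
{"api": "send_rows", "payload": {"commands": [[[0,0,-0.03,0,0.08],[0,0,-0.03,0,0.08],[0,0,-0.02,0,0.08],[0,0,-0.01,0,0.08],[0,0,0,0,0.08],[0,0,0,0,0.08]]]}}

```text
time: 43.55
tool_pos: [401.9, 50.1, 283.4]
tcp_rot: [-0.925, 1.549, 0.42]
contact_force: [0.5, -0.1, -0.2]
grip_width: 80.4
```

```bash
python3 -c "
from h import *
state()
s=cap('scene');crop(s['color'],330,225,490,345,5,'s34c');cv2.imwrite('pics/s34.png',s['color'])
t=cap('top');crop(t['color'],160,180,290,300,6,'t34c');cv2.imwrite('pics/t34.png',t['color'])
"
```

```text
t 43.55 tcp [401.9  50.1 283.4] z_tool yaw 77.04 tilt 1.15,0.51 q [-0.07  0.06  1.73  0.01  1.34 -1.42] F [ 0.5 -0.1 -0.2] w 80.4
```

View pics/s34.png

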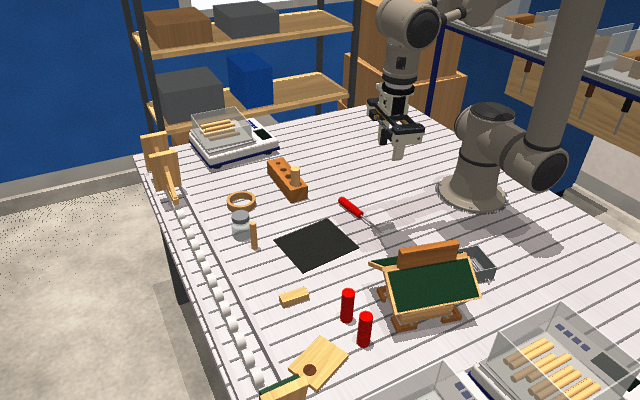

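View pics/s34c.png

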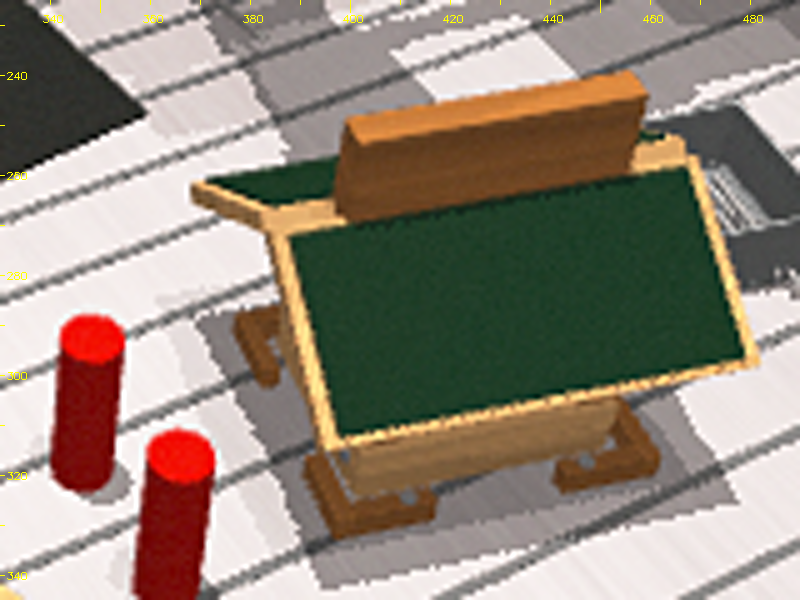

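View pics/t34.png

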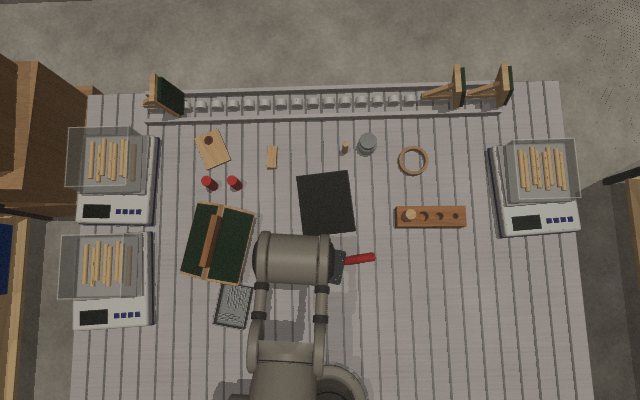

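View pics/t34c.png

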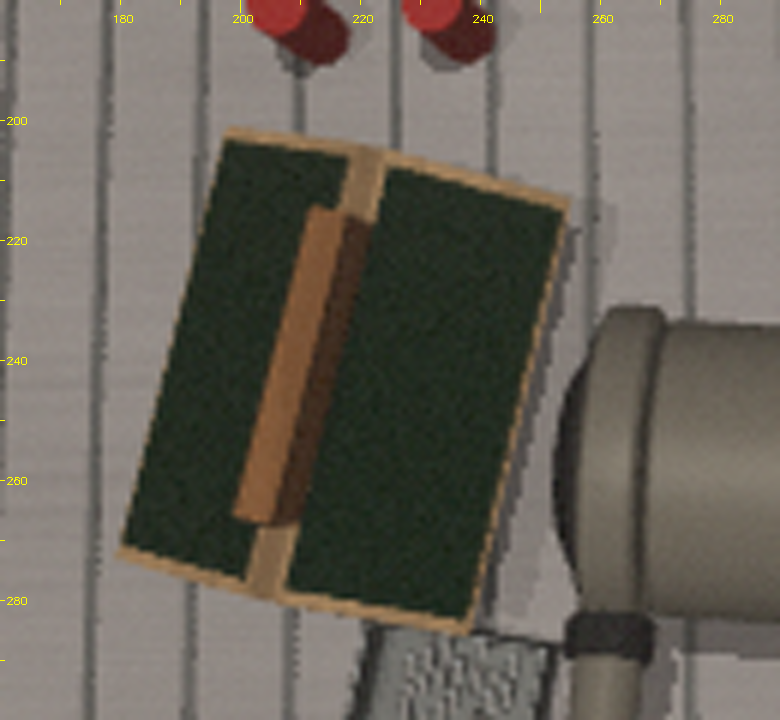

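```bash
python3 -c "
from h import *
s=cap('scene');t=cap('top');b=.45
T=lambda a,c:(t,160+a/6-b,180+c/6-b); S=lambda a,c:(s,330+a/5-b,225+c/5-b)
f=tri([T(326,211),S(355,131)]);n=tri([T(254,520),S(639,85)])
print(f,n,'pitch',np.degrees(np.arctan2((f-n)[2],np.linalg.norm((f-n)[:2]))),'c',(f+n)/2,'yaw',np.degrees(np.arctan2(*(f-n)[[1,0]])))
crop(s['color'],240,140,320,215,9,'s35c')
"
```

```text
[526.20245967 287.16105985 188.61204859] [391.88101256 317.5751146  186.35096028] pitch 0.9405865772509325 c [459.04173612 302.36808723 187.48150444] yaw -12.758202320562956
```

View pics/s35c.png

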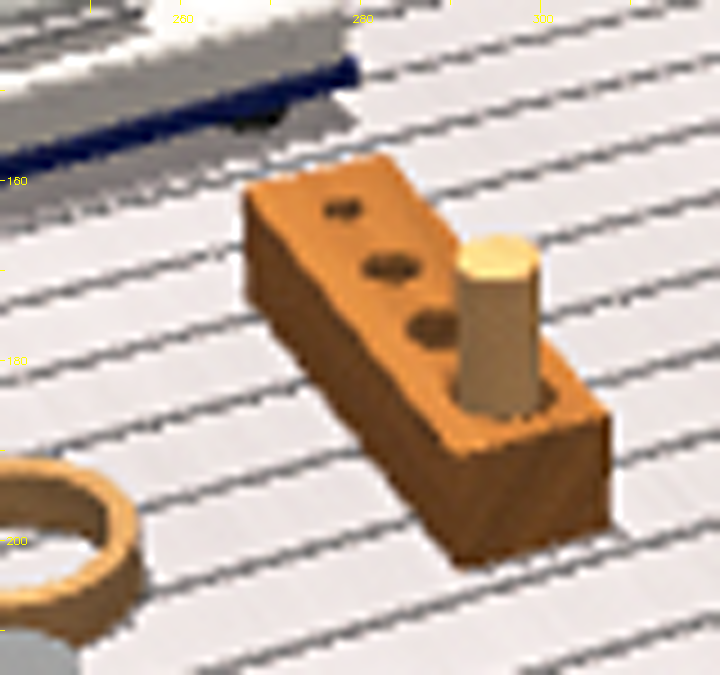

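```bash
python3 -c "
from plant import close_job
print(close_job())"
```

```text
the job is handed in; nothing more can be done
None
```

The job is done and handed in. The 30 mm wooden dowel is in its own hole in the rack, and the feeder is back between its corner stops. The arm clock read about 43.7 s of the 72 s allowed.

**What I did**
- I lifted the feeder by its ridge board and set it on the mat.
- I took the dowel standing behind it. It was the thick one; the thin dowel by the jar and the two red look-alikes were not touched.
- I lowered the dowel into the 30 mm hole until it met the hole's floor. Contact came at a tool height of 67 mm, as expected for a full 35 mm of depth.
- I then regripped the feeder, returned it and pressed it flat before opening. It did not shift on release.

**Last checks**
- **Dowel:** it stands upright in the 30 mm hole.
- **Feeder:** its centre is about 2 mm from the middle of the stops, turned about -12.8° against roughly -13.1° for the stops. My estimate of its pitch was 0.9°, which is within the pixel error.
- **Everything else:** the bystanders looked unmoved in the final pictures, and the gripper was open and clear of everything.

**What did not go cleanly**
- **Tool tilt:** the tool tilted by up to about 7° as it moved, so I stood the dowel on bare bench beside the rack once to straighten it. I also pressed down lightly (about 16 N) while gripping the feeder on the mat.
- **Mat placement:** the feeder stood about 9 mm off the mat's centre, and was flat. It came within about 4° of upright while being carried, and rocked slightly when first released on the mat.
- **Cameras:** the two views differed by 2–5 mm, so I used their average together with the robot's own positions.

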